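# Load the slotted masses on the weight hanger

### The arm

A 6-joint arm with a two-finger parallel gripper is mounted at the origin on a cart in front of the work surface, level with it; the furniture and walls round the work are solid. World frame = base frame: x ahead of the robot, y to its left, z up, the work surface at z = 0. Lengths are in mm, angles in rad, forces in N, time in s.
With the tool pointing down it reaches from about 375 to 750 mm from the base axis. Payload 9 kg.
Tool frame: the origin (TCP) lies at the very end of the fingers, on their centre line; the grasp point (between the pads) lies 19 mm behind it; z points along the fingers, y is the direction in which the jaws open and shut (so a half turn about z gives the same grasp; the last joint's range is limited). The gripper opens to 85 mm and grips with 20 to 120 N. Pads are 22 mm wide; open, the fingers measure 114 mm over their backs; the gripper's body (76 mm by 85 mm) begins 54 mm behind the grasp point. The pads swing forward as they close: fully open they stand 13 mm farther back than shut.
Start: joints at [-1.383, 0.104, 0.097, 1.564, 0, 1.353], TCP at [236.865, -551.3, 231.331] pointing down, gripper open.
Joint ranges: [-2.99, 2.99], [-0.84, 1.86], [-1.1, 1.16], [-1.84, 2.11], [-1.51, 1.56], [-3.14, 3.14]. Speed limits (rad/s): [2.22, 2.22, 2.57, 3.14, 3.14, 3.14].

### API

Orientations are given as a unit quaternion [w, x, y, z].
In Python, from rig import monitor, optics, sign_off gives the robot as it stands.
- The arm moves only by the tool carry_out, never from a script. Its argument "rows" is a list of rows, each a list of 3 entries, a list of its own where there are three numbers: the shift along the tool's x, y, z scaled (see below), then the turn, a rotation vector about the tool's x, y, z scaled (see below), then the opening, from 0 (shut) to 1 (fully open). A call has exactly 10 rows; each row shifts and turns the commanded pose from where the row before left it, along the tool's axes as they then stand; what a row does not reach is not made up. The controller multiplies each number of a shift by 25 mm and each number of a turn by 4 degrees. A row lasts 1/10 s, in which the tool goes at most 50 mm and 8.59 degrees, less where a joint would pass 70% of its speed; a pose out of reach is approached as far as the arm can. A call with a number of a shift or a turn outside -1 to 1 is refused whole. A call with a gripper value outside its range is refused whole. The fingers move at their own pace and stop on an object; "force" is the grip in N (left out, the last holds). Time passes only in rows, so rows that do not move let the fingers close, or fill a call up. It gives the time, the measured TCP pose, the force and the opening at its end, in the units of the state.
- monitor.sense(): the state, without advancing time (a new reading comes with each control period).
- optics.get_image(name): name is "scene" or "top" or "wrist"; returns the picture (400x640x3 uint8, red, green, blue); there is no depth.
- optics.calibration(name): a dict with "fx", "fy", "cx", "cy" (pixels), "R" (3x3) and "t" (3): a world point X has camera coordinates R X + t. Camera axes: x right, y down, z forward; pixel columns grow to the right and rows downward; lengths in mm; the calibration is good to about 2 mm. The wrist camera is an equidistant fisheye: a pixel r from the principal point sees the ray r / f radians off the axis. A picture is of the moment at which its call begins: read the wrist's pose just before it. calibration takes no time and is no camera call; for the wrist camera it gives the pose at the moment of the call.
- sign_off(): hands the job in, once; it reports no verdict.
The state is a dict: "clock": time; "qpos": joint angles; "dq": joint speeds; "joint_efforts": joint torques, N m; "tool_pos": TCP position; "tool_rot": TCP orientation; "ft_force": force on the tool from outside, world axes, zero at the start; "ft_torque": the same for the moment, N m; "gripper_width": finger opening in mm.
Only numpy, scipy, OpenCV 4.12 (cv2) and the standard library are available. Lean on these libraries where they do the work, as an engineer would, in place of code of your own. Each camera call takes 0.05 s, during which the arm holds its last target.

### The job

Load the four slotted masses, which lie about the bench, onto the stem of the weight hanger: the largest lowest on the pan, then the next smaller each time, the smallest on top, each lying flat on the one below with the stem at the closed end of its slot. Turn every mass so that its slot lies crosswise, at right angles, to the slot of the mass right under it, so that none can slide off sideways. Leave the petri dish and the rubber stopper where they are.

Things in the scene. Friction and masses are not known exactly. Their poses are not given: they have to be found in the camera images.
- mass_64: Slotted mass, the largest of the four: a plain steel disc 64 mm across and 12 mm thick, lying flat. A slot 16 mm wide runs from its centre (where it ends in a half round of 8 mm radius) straight out through the rim. Origin: disc centre, on the underside. Its x axis points from the centre out along the slot towards the slot's mouth; z is up.
- mass_54: Slotted mass, the second largest: a plain steel disc 54 mm across and 12 mm thick, lying flat. A slot 16 mm wide runs from its centre (where it ends in a half round of 8 mm radius) straight out through the rim. Origin: disc centre, on the underside. Its x axis points from the centre out along the slot towards the slot's mouth; z is up.
- mass_44: Slotted mass, the third largest: a plain steel disc 44 mm across and 12 mm thick, lying flat. A slot 16 mm wide runs from its centre (where it ends in a half round of 8 mm radius) straight out through the rim. Origin: disc centre, on the underside. Its x axis points from the centre out along the slot towards the slot's mouth; z is up.
- mass_34: Slotted mass, the smallest: a plain steel disc 34 mm across and 12 mm thick, lying flat. A slot 16 mm wide runs from its centre (where it ends in a half round of 8 mm radius) straight out through the rim. Origin: disc centre, on the underside. Its x axis points from the centre out along the slot towards the slot's mouth; z is up.
- hanger: Weight hanger standing upright, fixed on the bench: a round aluminium pan 80 mm across whose flat top is 8 mm above the bench, with one bare steel stem, 8 mm thick, rising from the pan's centre to a slightly tapered top 60 mm above the bench. A mass goes down over the top of the stem (4 mm of play all round when centred). Origin: on the stem's axis at bench level; z is up; its yaw means nothing.
- petri: Bystander: round glass petri dish with lid, 64 mm across, 16 mm high, loose on the bench. Origin: centre of its underside.
- stopper: Bystander: small red rubber stopper, 25 mm across, 24 mm high, standing loose on the bench. Origin: centre of its underside.
Mind the look-alikes: they are no part of the job. What is shaped like the mass_44 but yellow is not meant.

How it is judged (in metres and radians):
At the end, for the whole second after the job is handed in: All four masses on the stem, largest lowest, smallest on top: centres within 8 mm of its axis, undersides within 4 mm of 8, 20, 32, 44 mm above the bench, flat within 0.1 rad, at rest; each slot's line over 0.9 rad (52 deg) from that of the mass right below (either way round) (horizontal distance between each of mass_64, mass_54, mass_44, mass_34 and hanger below 0.008 m and z of mass_64 in the frame of hanger between 0.004 and 0.012 m and angle between each of mass_64, mass_54, mass_44, mass_34's own z axis and vertical below 0.1 rad and linear speed of each of mass_64, mass_54, mass_44, mass_34 below 0.01 m/s and angular speed of each of mass_64, mass_54, mass_44, mass_34 below 0.1 rad/s and z of mass_54 in the frame of hanger between 0.016 and 0.024 m and angle between the x axis of mass_54 and the x axis of mass_64, either way round above 0.9 rad and z of mass_44 in the frame of hanger between 0.028 and 0.036 m and angle between the x axis of mass_44 and the x axis of mass_54, either way round above 0.9 rad and z of mass_34 in the frame of hanger between 0.04 and 0.048 m and angle between the x axis of mass_34 and the x axis of mass_44, either way round above 0.9 rad); the robot touches nothing.
It fails at once if the petri dish is shifted by more than 30 mm (distance of petri from where it was at the start of the episode above 0.03 m).
It fails at once if the rubber stopper is shifted by more than 30 mm (distance of stopper from where it was at the start of the episode above 0.03 m).
It also fails if it takes over 120 s, if anything falls off the work surface, if the arm or the gripper's body presses on something with over 40 N, if the wrist force passes 120 N, or if a joint passes its speed limit or range.

## Working session

There is one attempt and no reset: what is moved stays moved. The work goes in short steps, Python scripts to look and compute and a tool call to move; the robot and the scene stay as the last step left them, time stands still between calls to the robot, and variables do not carry over. Pictures are saved under pics/ and viewed, and the job is handed in when it is done.

Besides the shell and the picture viewer there is one more tool, called after "Emit:" in YAML: its name, and indented under it one key for each argument. carry_out: Moves the arm, as the interface text tells. Shifts and turns lie within -1 to 1; 1 stands for 25 mm of shift or 4 degrees of turn. Its arguments: {"type":"object","properties":{"rows":{"type":"array"},"force":{"type":"number"}},"required":["rows"]}

```bash
ls; mkdir -p pics
python3 - <<'E'
from rig import monitor, optics
import cv2
print(monitor.sense())
for n in ["scene","top","wrist"]:
    c=optics.calibration(n); print(n,c)
    cv2.imwrite(f"pics/{n}0.png",optics.get_image(n)[:,:,::-1])
E
```

```text
pics
{'clock': 0.0, 'qpos': array([-1.38268357e+00,  1.04678973e-01,  9.64335100e-02,  1.56392398e+00,
        1.04606061e-05,  1.35313656e+00]), 'dq': array([ 7.45047350e-04,  8.14417088e-04,  2.11154182e-04, -2.41700305e-04,
        6.00979445e-06, -7.55337096e-05]), 'joint_efforts': array([-1.58384966e-03, -5.56933951e+01,  5.03649831e+01,  1.67386484e-02,
       -5.02576677e-04, -2.11260931e-05]), 'tool_pos': array([ 236.80313237, -550.90688002,  230.51456523]), 'tool_rot': array([-6.86407810e-04,  9.79488854e-01,  2.01497179e-01,  1.53722616e-05]), 'ft_force': array([-0.37259105, -0.42982009,  0.296019  ]), 'ft_torque': array([-0.0439443 , -0.01464978, -0.06212206]), 'gripper_width': 85.32190039670353}
scene {'fx': 398.04105726974205, 'fy': 398.04105726974205, 'cx': 317.8606374297979, 'cy': 197.26358961196942, 'R': array([[-0.62242487, -0.78256435, -0.01342803],
       [-0.34973358,  0.29343265, -0.8897099 ],
       [ 0.70019547, -0.54908134, -0.45632881]]), 't': array([334.33351333, 187.28476223, 610.90215402])}
top {'fx': 499.3023387305551, 'fy': 499.3023387305551, 'cx': 328.7491089210466, 'cy': 194.1848181559007, 'R': array([[ 2.26305639e-03, -9.99604976e-01, -2.80137455e-02],
       [-9.98853194e-01, -9.19831829e-04, -4.78690945e-02],
       [ 4.78244172e-02,  2.80899497e-02, -9.98460705e-01]]), 't': array([  49.4862223 ,  480.66725808, 1149.96144429])}
wrist {'fx': 309.70691628693146, 'fy': 309.70691628693146, 'cx': 316.8845304221758, 'cy': 204.65040898576234, 'R': array([[ 3.95386971e-01, -9.18514365e-01, -7.10400629e-04],
       [-8.86958798e-01, -3.82004207e-01,  2.59570562e-01],
       [-2.38690666e-01, -1.02000722e-01, -9.65723883e-01]]), 't': array([-598.90610128,  -33.08975181,  378.87396824])}
```

View pics/top0.png

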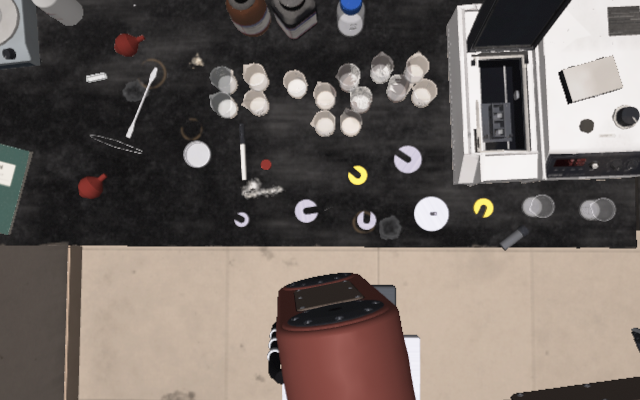

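View pics/scene0.png

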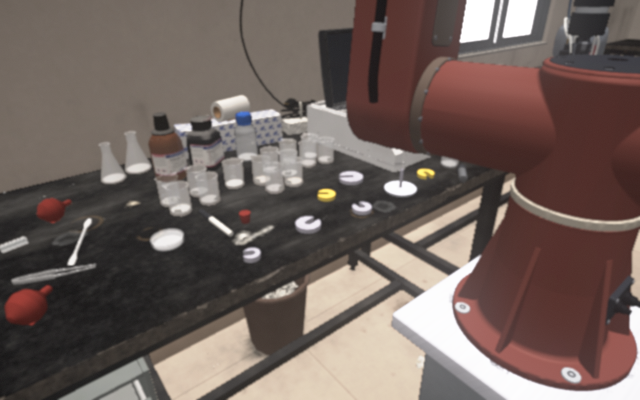

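View pics/wrist0.png

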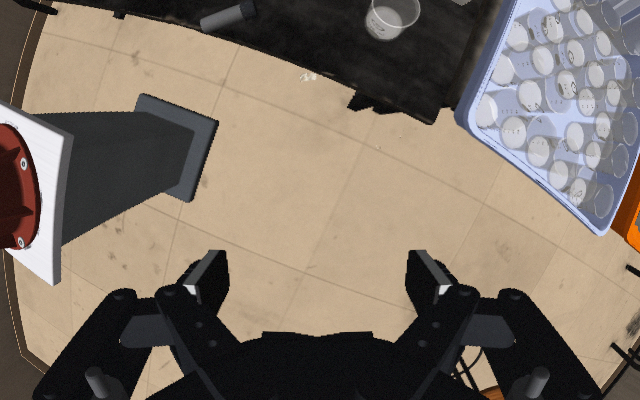

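Top view: the white masses are at about (241,219) the 34, (306,211) the 54, (366,220) the 44 and (408,159) the 64. The hanger is at (432,214), with yellow look-alikes at (358,175) and (483,208). I'll measure them precisely.

```bash
cat > h.py <<'E'
from rig import monitor, optics
import numpy as np, cv2
def ray(c,uv,z):
    d=np.array([(uv[0]-c['cx'])/c['fx'],(uv[1]-c['cy'])/c['fy'],1.])
    R=np.array(c['R']);t=np.array(c['t']);o=-R.T@t;d=R.T@d
    return o+d*(z-o[2])/d[2]
def proj(c,X):
    p=np.array(c['R'])@np.array(X,float)+c['t'];return np.array([c['fx']*p[0]/p[2]+c['cx'],c['fy']*p[1]/p[2]+c['cy']])
E
python3 - <<'E'
from h import *
im=cv2.imread('pics/top0.png');c=optics.calibration('top')
hsv=cv2.cvtColor(im,cv2.COLOR_BGR2HSV)
m=((hsv[...,2]>130)).astype(np.uint8)
for n,(u,v),z,D in [('34',(241,219),12,34),('54',(306,211),12,54),('44',(366,220),12,44),('64',(408,159),12,64),('pan',(432,214),8,80),('petri',(197,154),16,64)]:
    k=22;x0=u-k;y0=v-k
    k_,lab,st,ce=cv2.connectedComponentsWithStats(m[y0:v+k,x0:u+k])
    i=1+np.argmax(st[1:,4]);pts=np.argwhere(lab==i)[:,::-1]+[x0,y0]
    (cx,cy),r=cv2.minEnclosingCircle(pts.astype(np.float32))
    C=ray(c,(cx,cy),z); cen=ray(c,pts.mean(0),z)
    d=C-cen
    print(n,np.round((cx,cy),1),'diam px->mm',round(2*r*C.__class__ and 2*(r+.5)/c['fx']*1140,1),'C',C.round(1),'slot yaw',round(np.degrees(np.arctan2(d[1],d[0])),1),'off',round(np.hypot(*d[:2]),1))
cv2.imwrite('pics/topz.png',cv2.resize(im[130:250,220:510],None,fx=2.7,fy=2.7,interpolation=cv2.INTER_CUBIC))
E
```

```text
Traceback (most recent call last):
TypeError: unsupported operand type(s) for *: 'float' and 'type'
```

Run:
```python
from h import *
im=cv2.imread('pics/top0.png');c=optics.calibration('top')
hsv=cv2.cvtColor(im,cv2.COLOR_BGR2HSV)
m=((hsv[...,2]>130)).astype(np.uint8)
for n,(u,v),z,D in [('34',(241,219),12,34),('54',(306,211),12,54),('44',(366,220),12,44),('64',(408,159),12,64),('pan',(432,214),8,80),('petri',(197,154),16,64)]:
    k=22;x0=u-k;y0=v-k
    k_,lab,st,ce=cv2.connectedComponentsWithStats(m[y0:v+k,x0:u+k])
    i=1+np.argmax(st[1:,4]);pts=np.argwhere(lab==i)[:,::-1]+[x0,y0]
    (cx,cy),r=cv2.minEnclosingCircle(pts.astype(np.float32))
    C=ray(c,(cx,cy),z); cen=ray(c,pts.mean(0),z)
    d=C-cen
    print(n,np.round((cx,cy),1),'diam mm',round(2*(r+.5)/c['fx']*1140,1),'C',C.round(1),'slot yaw',round(np.degrees(np.arctan2(d[1],d[0])),1),'off',round(np.hypot(*d[:2]),1))
print('stopper',ray(c,(265,165),24))
cv2.imwrite('pics/topz.png',cv2.resize(im[130:250,220:510],None,fx=2.7,fy=2.7,interpolation=cv2.INTER_CUBIC))
```

```text
34 [241. 219.] diam mm 35.5 C [422.4 255.   12. ] slot yaw 62.3 off 3.3
54 [305.6 210.5] diam mm 56.0 C [442.5 104.1  12. ] slot yaw -73.7 off 2.3
44 [366. 220.] diam mm 45.5 C [420.9 -36.2  12. ] slot yaw -3.6 off 2.7
64 [407.3 159. ] diam mm 65.3 C [ 562.7 -132.4   12. ] slot yaw 55.0 off 2.5
pan [431.  213.5] diam mm 83.0 C [ 436.2 -186.9    8. ] slot yaw 164.8 off 0.3
petri [196.3 154. ] diam mm 63.2 C [574.5 361.2  16. ] slot yaw 133.0 off 0.5
stopper [547.63617264 197.94862244  24.        ]
```

View pics/topz.png

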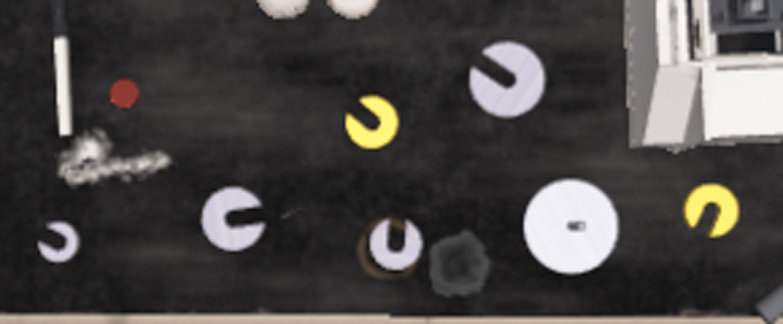

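```bash
cat >> h.py <<'E'
from scipy.optimize import minimize
def fit(im,c,C,yaw,D,z=12,half=25):
    g=im.max(2).astype(float)
    u,v=np.round(proj(c,[C[0],C[1],z])).astype(int);k=int(half*0.45)+6
    S=5
    uu,vv=np.meshgrid(np.arange(u-k,u+k+1,1/S)+(.5/S-.5),np.arange(v-k,v+k+1,1/S)+(.5/S-.5))
    R=np.array(c['R']);t=np.array(c['t']);o=-R.T@t
    d=np.stack([(uu-c['cx'])/c['fx'],(vv-c['cy'])/c['fy'],np.ones_like(uu)],-1)@R
    P=o+d*((z-o[2])/d[...,2])[...,None]
    G=g[v-k:v+k+1,u-k:u+k+1]
    def sg(x): return 1/(1+np.exp(-np.clip(x/0.4,-50,50)))
    def cost(p,full=False):
        x=P[...,0]-p[0];y=P[...,1]-p[1];cs,sn=np.cos(p[2]),np.sin(p[2])
        a=cs*x+sn*y;b=-sn*x+cs*y
        disc=sg(D/2-np.hypot(x,y))
        sl=np.where(a>0,sg(8-np.abs(b)),sg(8-np.hypot(a,b))) if D<70 else 0
        M=disc*(1-sl);M=M.reshape(2*k+1,S,2*k+1,S).mean((1,3))
        A=np.stack([M.ravel(),np.ones(M.size)],1);w=np.linalg.lstsq(A,G.ravel(),rcond=None)[0]
        return np.abs(A@w-G.ravel()).mean()
    best=None
    for dy in np.radians([-20,-10,0,10,20]):
        r=minimize(cost,[C[0],C[1],yaw+dy],method='Nelder-Mead',options=dict(initial_simplex=np.array([[C[0],C[1],yaw+dy],[C[0]+2,C[1],yaw+dy],[C[0],C[1]+2,yaw+dy],[C[0],C[1],yaw+dy+.15]])))
        if best is None or r.fun<best.fun: best=r
    return best.x,best.fun
def quat_R(q):
    from scipy.spatial.transform import Rotation as Ro
    return Ro.from_quat([q[1],q[2],q[3],q[0]])
def plan(target,yaw_deg,n,cmd=None):
    """constant row repeated n times to reach TCP target with tool-x yaw; returns row"""
    s=monitor.sense()
    p=np.array(s['tool_pos']);R=quat_R(s['tool_rot']).as_matrix()
    y0=np.degrees(np.arctan2(R[1,0],R[0,0]))
    dy=(yaw_deg-y0+180)%360-180
    step=dy/n
    A=np.zeros((2,2))
    for i in range(n):
        a=np.radians(y0+i*step);A+=np.array([[np.cos(a),np.sin(a)],[np.sin(a),-np.cos(a)]])
    d=np.array(target)-p
    sxy=np.linalg.solve(A,d[:2])/25;sz=-d[2]/n/25
    print('at',p.round(1),'yaw',round(y0,1),'tilt deg',round(np.degrees(np.arccos(-R[2,2])),2),'F',np.round(s['ft_force'],1),'w',round(s['gripper_width'],1),'t',s['clock'])
    print('row x%d:'%n,[round(float(sxy[0]),3),round(float(sxy[1]),3),round(float(sz),3)],[0,0,round(-step/4,3)])
E
python3 - <<'E'
from h import *
im=cv2.imread('pics/top0.png');c=optics.calibration('top')
for n,C,y,D in [('34',(422.4,255),62,34),('54',(442.5,104),-74,54),('44',(421,-36),-3,44),('64',(562.7,-132.4),55,64)]:
    x,f=fit(im,c,C,np.radians(y),D,half=D/2);print(n,x[:2].round(2),np.degrees(x[2]).round(1),round(f,1))
print('pan',fit(im,c,(436.2,-186.9),0,80,z=8,half=40))
plan((562,-132,150),55,20)
E
```

```text
34 [422.05 255.01] 61.9 5.9
54 [442.24 103.36] -81.8 6.8
44 [421.32 -36.49] -4.3 11.8
64 [ 562.97 -132.45] 56.2 6.5
pan (array([ 4.36312260e+02, -1.86762370e+02, -2.56365201e-01]), np.float64(10.094923995640347))
at [ 236.8 -551.   230.7] yaw 23.3 tilt deg 0.06 F [-0.4  0.6 -0.2] w 85.6 t 0.15
row x20: [1.043, -0.257, 0.161] [0, 0, np.float64(-0.397)]
```

Emit:
carry_out:
  rows:
    - [[1,-0.25,0.1],[0,0,-0.4],1]
    - [[1,-0.25,0.1],[0,0,-0.4],1]
    - [[1,-0.25,0.1],[0,0,-0.4],1]
    - [[1,-0.25,0.1],[0,0,-0.4],1]
    - [[1,-0.25,0.1],[0,0,-0.4],1]
    - [[1,-0.25,0.1],[0,0,-0.4],1]
    - [[1,-0.25,0.1],[0,0,-0.4],1]
    - [[1,-0.25,0.1],[0,0,-0.4],1]
    - [[1,-0.25,0.1],[0,0,-0.4],1]
    - [[1,-0.25,0.1],[0,0,-0.4],1]
  force: 40

```text
clock: 1.15
tool_pos: [420.7, -370.3, 205.9]
tool_rot: [-0.0, 0.942, 0.336, -0.0]
ft_force: [0.9, -0.0, -0.2]
gripper_width: 85.2
```

Emit:
carry_out:
  rows:
    - [[1,-0.25,0.1],[0,0,-0.4],1]
    - [[1,-0.25,0.1],[0,0,-0.4],1]
    - [[1,-0.25,0.1],[0,0,-0.4],1]
    - [[1,-0.25,0.1],[0,0,-0.4],1]
    - [[1,-0.25,0.1],[0,0,-0.4],1]
    - [[1,-0.25,0.1],[0,0,-0.4],1]
    - [[1,-0.25,0.1],[0,0,-0.4],1]
    - [[1,-0.25,0.1],[0,0,-0.4],1]
    - [[1,-0.25,0.1],[0,0,-0.4],1]
    - [[0,0,0],[0,0,0],1]

```text
clock: 2.15
tool_pos: [537.4, -169.0, 183.2]
tool_rot: [-0.001, 0.892, 0.453, -0.0]
ft_force: [-0.5, -1.2, -1.6]
gripper_width: 85.0
```

Run:
```python
from h import *
plan((563,-132.4,100),56,6)
cal=optics.calibration('wrist')
cv2.imwrite('pics/w1.png',optics.get_image('wrist')[:,:,::-1])
```

```text
at [ 537.4 -169.   183.2] yaw 53.9 tilt deg 0.07 F [-0.5 -1.2 -1.6] w 85.0 t 2.15
row x6: [0.298, -0.001, 0.554] [0, 0, np.float64(-0.089)]
```

View pics/w1.png

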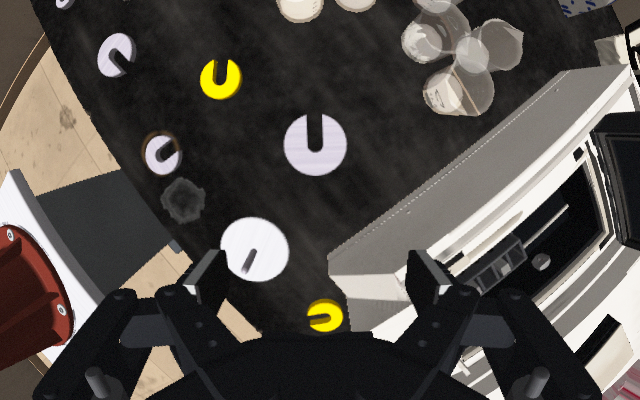

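```bash
cat >> h.py <<'E'
def wray(c,uv,z):
    x=(uv[0]-c['cx'])/c['fx'];y=(uv[1]-c['cy'])/c['fy'];r=np.hypot(x,y)
    d=np.array([np.sin(r)*x/r,np.sin(r)*y/r,np.cos(r)]);R=np.array(c['R']);o=-R.T@np.array(c['t']);d=R.T@d
    return o+d*(z-o[2])/d[2]
def wproj(c,X):
    p=np.array(c['R'])@np.array(X,float)+c['t'];th=np.arctan2(np.hypot(p[0],p[1]),p[2]);h=np.hypot(p[0],p[1])
    return np.array([c['cx']+c['fx']*th*p[0]/h,c['cy']+c['fy']*th*p[1]/h])
E
python3 - <<'E'
from h import *
c=optics.calibration('wrist')
print(wproj(c,(562.97,-132.45,12)),wproj(c,(436.3,-186.8,8)),wproj(c,(421.3,-36.5,12)),wray(c,(315.5,145),12),wray(c,(255,249.5),8))
im=cv2.imread('pics/w1.png')
for lo,n in [((316,145),'m64'),((255,249),'pan')]:
    m=(im.min(2)>120).astype(np.uint8);k=60;u,v=lo
    pass
E
```

```text
[315.47734235 143.836823  ] [253.84719511 250.42090498] [161.44272066 154.54714843] [ 562.28659121 -133.42189546   12.        ] [ 438.14513939 -186.69686544    8.        ]
```

Emit:
carry_out:
  rows:
    - [[0.3,0,0.6],[0,0,-0.09],1]
    - [[0.3,0,0.6],[0,0,-0.09],1]
    - [[0.3,0,0.6],[0,0,-0.09],1]
    - [[0.3,0,0.6],[0,0,-0.09],1]
    - [[0.3,0,0.6],[0,0,-0.09],1]
    - [[0.3,0,0.6],[0,0,-0.09],1]
    - [[0,0,0.5],[0,0,0],1]
    - [[0,0,0.5],[0,0,0],1]
    - [[0,0,0],[0,0,0],1]
    - [[0,0,0],[0,0,0],1]

```text
clock: 3.2
tool_pos: [562.9, -135.2, 68.8]
tool_rot: [0.0, 0.884, 0.468, -0.0]
ft_force: [0.3, -0.1, 0.3]
gripper_width: 85.2
```

Run:
```python
from h import *
plan((563,-132.4,0),56.2,4)
cv2.imwrite('pics/w2.png',optics.get_image('wrist')[:,:,::-1])
```

```text
at [ 562.9 -135.2   68.8] yaw 55.8 tilt deg 0.01 F [ 0.3 -0.1  0.3] w 85.2 t 3.2
row x4: [0.024, -0.015, 0.688] [0, 0, np.float64(-0.026)]
```

View pics/w2.png

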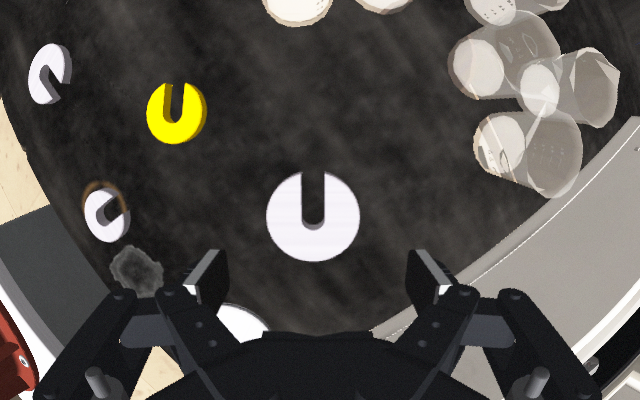

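Emit:
carry_out:
  rows:
    - [[0.02,-0.015,0.65],[0,0,-0.02],1]
    - [[0.02,-0.015,0.65],[0,0,-0.02],1]
    - [[0.02,-0.015,0.65],[0,0,-0.02],1]
    - [[0.02,-0.015,0.65],[0,0,-0.02],1]
    - [[0,0,0.1],[0,0,0],0.85]
    - [[0,0,0],[0,0,0],0.85]
    - [[0,0,0.1],[0,0,0],0.85]
    - [[0,0,0],[0,0,0],0.85]
    - [[0,0,0],[0,0,0],0.85]
    - [[0,0,0],[0,0,0],0.85]

```text
clock: 4.25
tool_pos: [563.1, -132.6, -0.7]
tool_rot: [0.0, 0.882, 0.47, 0.0]
ft_force: [0.3, 0.1, -0.1]
gripper_width: 72.9
```

Run:
```python
from h import *
plan((563,-132.4,0),56.2,4)
cv2.imwrite('pics/w3.png',optics.get_image('wrist')[:,:,::-1])
cv2.imwrite('pics/s3.png',cv2.resize(optics.get_image('scene')[100:250,300:450,::-1],None,fx=4,fy=4))
```

```text
at [ 563.1 -132.6   -0.7] yaw 56.1 tilt deg 0.04 F [ 0.3  0.1 -0.1] w 72.9 t 4.25
row x4: [0.001, -0.003, -0.007] [0, 0, np.float64(-0.005)]
```

View pics/w3.png

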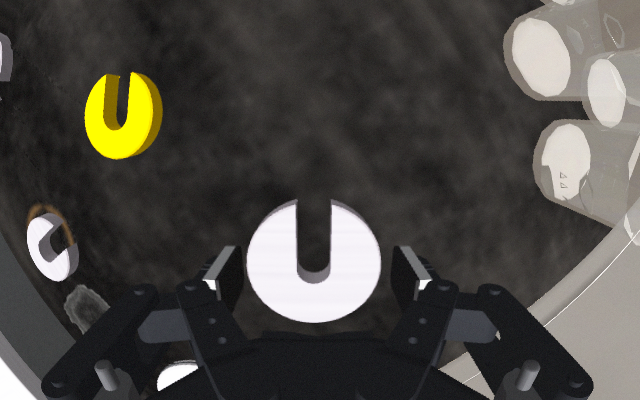

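View pics/s3.png

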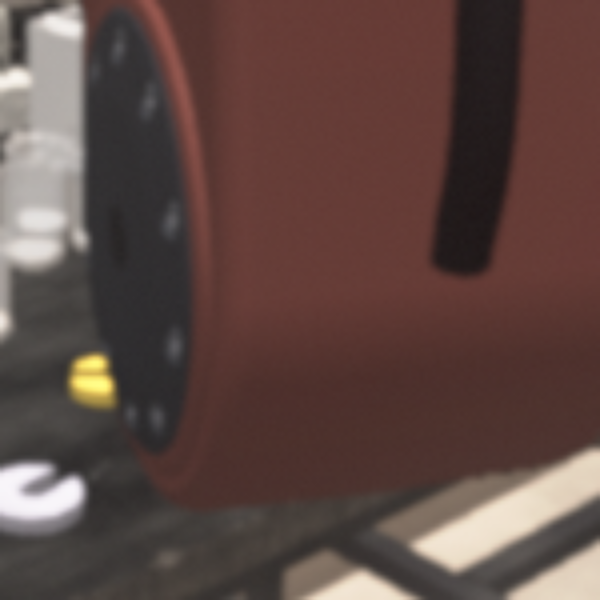

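Emit:
carry_out:
  rows:
    - [[0,0,0.06],[0,0,0],0.85]
    - [[0,0,0.06],[0,0,0],0.85]
    - [[0,0,0.06],[0,0,0],0.85]
    - [[0,0,0],[0,0,0],0.75]
    - [[0,0,0],[0,0,0],0.6]
    - [[0,0,0],[0,0,0],0.6]
    - [[0,0,0],[0,0,0],0.6]
    - [[0,0,0],[0,0,0],0.6]
    - [[0,0,0],[0,0,0],0.6]
    - [[0,0,0],[0,0,0],0.6]
  force: 60

```text
clock: 5.35
tool_pos: [563.1, -132.6, -5.2]
tool_rot: [0.0, 0.882, 0.47, 0.0]
ft_force: [-1.8, 0.8, 6.1]
gripper_width: 61.5
```

Emit:
carry_out:
  rows:
    - [[0,0,-0.1],[0,0,0],0.6]
    - [[0,0,-0.3],[0,0,0],0.6]
    - [[0,0,-0.6],[0,0,0],0.6]
    - [[0,0,-0.6],[0,0,0],0.6]
    - [[0,0,-0.6],[0,0,0],0.6]
    - [[0,0,-0.6],[0,0,0],0.6]
    - [[0,0,-0.6],[0,0,0],0.6]
    - [[0,0,-0.6],[0,0,0],0.6]
    - [[0,0,-0.4],[0,0,0],0.6]
    - [[0,0,0],[0,0,0],0.6]

```text
clock: 6.35
tool_pos: [563.8, -132.9, 106.3]
tool_rot: [0.001, 0.882, 0.47, 0.001]
ft_force: [-0.3, -1.2, -3.5]
gripper_width: 61.7
```

Run:
```python
from h import *
plan((436.3,-186.8,130),15,10)
cv2.imwrite('pics/w4.png',optics.get_image('wrist')[:,:,::-1])
```

```text
at [ 563.8 -132.9  106.3] yaw 56.1 tilt deg 0.16 F [-0.3 -1.2 -3.5] w 61.7 t 6.35
row x10: [-0.547, -0.144, -0.095] [0, 0, np.float64(1.028)]
```

View pics/w4.png

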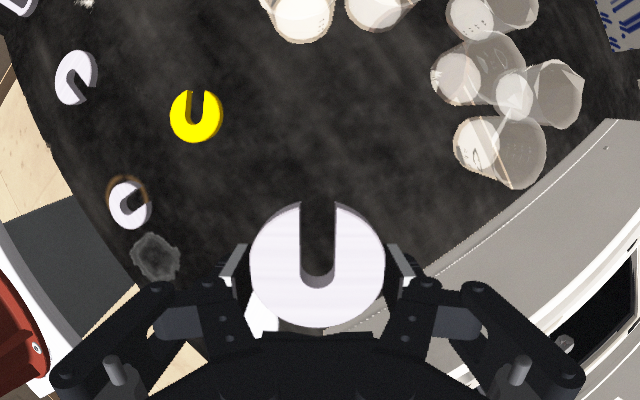

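```bash
cat >> h.py <<'E'
def disc_outline(c,p,yaw,D,z):
    a=np.radians(np.arange(0,360,3));h=np.arcsin(8/(D/2))
    pts=[(D/2*np.cos(t),D/2*np.sin(t)) for t in np.arange(h,2*np.pi-h,.05)]
    pts+=[(x,-8) for x in np.arange(D/2*np.cos(h),0,-1)]+[(8*np.cos(t),8*np.sin(t)) for t in np.arange(-np.pi/2,-3*np.pi/2,-.1)]+[(x,8) for x in np.arange(0,D/2*np.cos(h),1)]
    cs,sn=np.cos(yaw),np.sin(yaw)
    return np.array([wproj(c,(p[0]+cs*x-sn*y,p[1]+sn*x+cs*y,z)) for x,y in pts])
E
python3 - <<'E'
from h import *
s=monitor.sense();c=optics.calibration('wrist')
im=cv2.imread('pics/w4.png');p=s['tool_pos']
o=disc_outline(c,p,np.radians(56.1),64,p[2]+17.2)
big=cv2.resize(im,None,fx=3,fy=3,interpolation=cv2.INTER_CUBIC)
cv2.polylines(big,[((o+.5)*3).astype(np.int32)],True,(0,0,255),1)
cv2.imwrite('pics/w4o.png',big[540:1040,660:1260])
E
```

```text
(no output)
```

View pics/w4o.png

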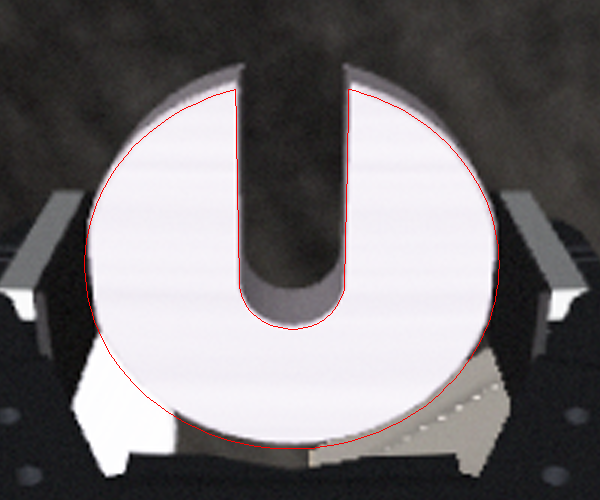

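Emit:
carry_out:
  rows:
    - [[-0.55,-0.144,-0.1],[0,0,1],0.6]
    - [[-0.55,-0.144,-0.1],[0,0,1],0.6]
    - [[-0.55,-0.144,-0.1],[0,0,1],0.6]
    - [[-0.55,-0.144,-0.1],[0,0,1],0.6]
    - [[-0.55,-0.144,-0.1],[0,0,1],0.6]
    - [[-0.55,-0.144,-0.1],[0,0,1],0.6]
    - [[-0.55,-0.144,-0.1],[0,0,1],0.6]
    - [[-0.55,-0.144,-0.1],[0,0,1],0.6]
    - [[-0.55,-0.144,-0.1],[0,0,1],0.6]
    - [[-0.55,-0.144,-0.1],[0,0,1],0.6]

```text
clock: 7.4
tool_pos: [434.0, -187.7, 128.3]
tool_rot: [-0.001, 0.99, 0.139, -0.001]
ft_force: [-0.5, 0.2, -2.8]
gripper_width: 61.5
```

Run:
```python
from h import *
plan((436.5,-186.8,68),15,8)
c=optics.calibration('wrist')
cv2.imwrite('pics/w5.png',optics.get_image('wrist')[:,:,::-1])
print(wproj(c,(436.5,-186.8,60)))
```

```text
at [ 434.  -187.7  128.3] yaw 16.0 tilt deg 0.09 F [-0.5  0.2 -2.8] w 61.5 t 7.4
row x8: [0.013, -0.001, 0.302] [0, 0, np.float64(0.03)]
[317.75925332 214.15761427]
```

View pics/w5.png

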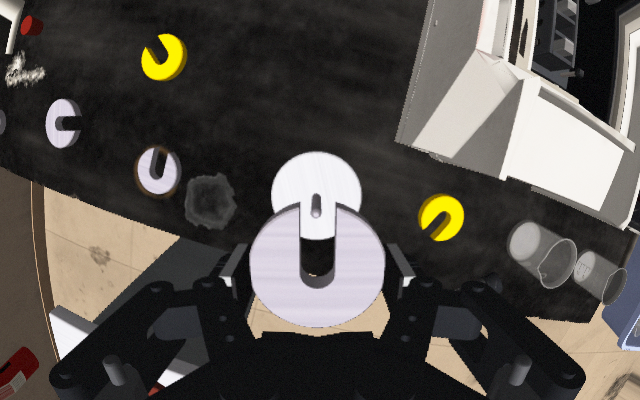

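Run:
```python
from h import *
im=cv2.imread('pics/w5.png');c=optics.calibration('wrist')
b=cv2.resize(im[140:250,260:375],None,fx=5,fy=5,interpolation=cv2.INTER_CUBIC)
for z,r in [(60,3),(8,4),(8,40)]:
    o=np.array([wproj(c,(436.5+r*np.cos(t),-186.8+r*np.sin(t),z)) for t in np.arange(0,6.3,.1)])
    cv2.polylines(b,[((o-[260,140]+.5)*5).astype(np.int32)],True,(0,0,255),1)
cv2.imwrite('pics/w5z.png',b)
```

```text
(no output)
```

View pics/w5z.png

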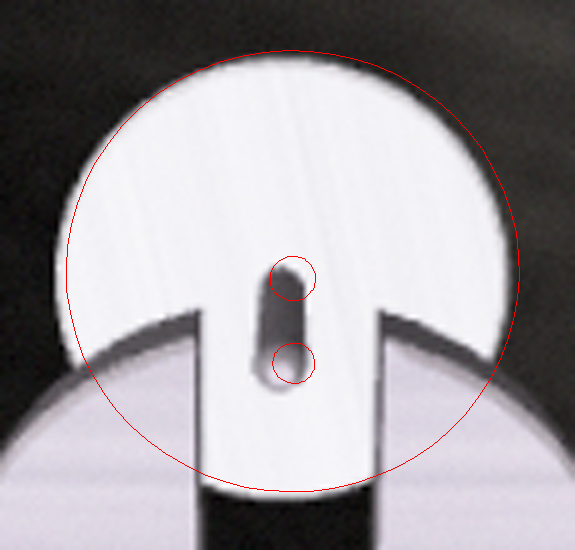

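Run:
```python
from h import *
plan((435.6,-185.5,70),15,8)
```

```text
at [ 432.7 -187.7  128.7] yaw 15.7 tilt deg 0.14 F [ 0.6 -1.8 -3.5] w 61.7 t 7.45
row x8: [0.017, -0.007, 0.294] [0, 0, np.float64(0.022)]
```

Emit:
carry_out:
  rows:
    - [[0.017,-0.007,0.3],[0,0,0.02],0.6]
    - [[0.017,-0.007,0.3],[0,0,0.02],0.6]
    - [[0.017,-0.007,0.3],[0,0,0.02],0.6]
    - [[0.017,-0.007,0.3],[0,0,0.02],0.6]
    - [[0.017,-0.007,0.3],[0,0,0.02],0.6]
    - [[0.017,-0.007,0.3],[0,0,0.02],0.6]
    - [[0.017,-0.007,0.3],[0,0,0.02],0.6]
    - [[0.017,-0.007,0.3],[0,0,0.02],0.6]
    - [[0,0,0],[0,0,0],0.6]
    - [[0,0,0],[0,0,0],0.6]

```text
clock: 8.45
tool_pos: [437.9, -185.6, 69.2]
tool_rot: [-0.0, 0.991, 0.135, -0.0]
ft_force: [0.3, -0.8, -2.8]
gripper_width: 61.6
```

Run:
```python
from h import *
plan((435.6,-185.5,6),15,10)
c=optics.calibration('wrist')
im=optics.get_image('wrist')[:,:,::-1]
cv2.imwrite('pics/w6.png',cv2.resize(im[150:350,220:420],None,fx=3,fy=3,interpolation=cv2.INTER_CUBIC))
```

```text
at [ 437.9 -185.6   69.2] yaw 15.5 tilt deg 0.01 F [ 0.3 -0.8 -2.8] w 61.6 t 8.45
row x10: [-0.009, -0.003, 0.253] [0, 0, np.float64(0.012)]
```

View pics/w6.png

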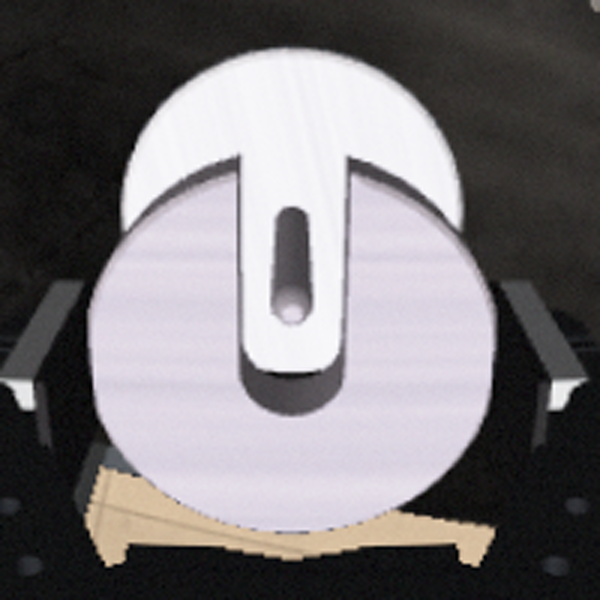

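Emit:
carry_out:
  rows:
    - [[-0.004,-0.002,0.25],[0,0,0],0.6]
    - [[-0.004,-0.002,0.25],[0,0,0],0.6]
    - [[-0.004,-0.002,0.25],[0,0,0],0.6]
    - [[-0.004,-0.002,0.25],[0,0,0],0.6]
    - [[-0.004,0,0.25],[0,0,0],0.6]
    - [[-0.004,0,0.25],[0,0,0],0.6]
    - [[-0.004,0,0.25],[0,0,0],0.6]
    - [[-0.004,0,0.25],[0,0,0],0.6]
    - [[0,0,0.25],[0,0,0],0.6]
    - [[0,0,0.25],[0,0,0],0.6]

```text
clock: 9.5
tool_pos: [437.2, -185.7, 6.3]
tool_rot: [0.0, 0.991, 0.135, 0.0]
ft_force: [0.2, 0.5, -2.9]
gripper_width: 61.5
```

Run:
```python
from h import *
plan((437,-185.5,3),15,10)
c=optics.calibration('wrist')
im=optics.get_image('wrist')[:,:,::-1]
cv2.imwrite('pics/w7.png',cv2.resize(im[150:350,220:420],None,fx=3,fy=3,interpolation=cv2.INTER_CUBIC))
plan((437,-185.5,3),15,10)
```

```text
at [ 437.2 -185.7    6.3] yaw 15.5 tilt deg 0.01 F [ 0.2  0.5 -2.9] w 61.5 t 9.5
row x10: [-0.0, -0.001, 0.013] [0, 0, np.float64(0.012)]
at [ 436.6 -185.3    5.3] yaw 15.5 tilt deg 0.07 F [-0.2  0.6 -3.9] w 61.8 t 9.55
row x10: [0.001, 0.001, 0.009] [0, 0, np.float64(0.012)]
```

View pics/w7.png

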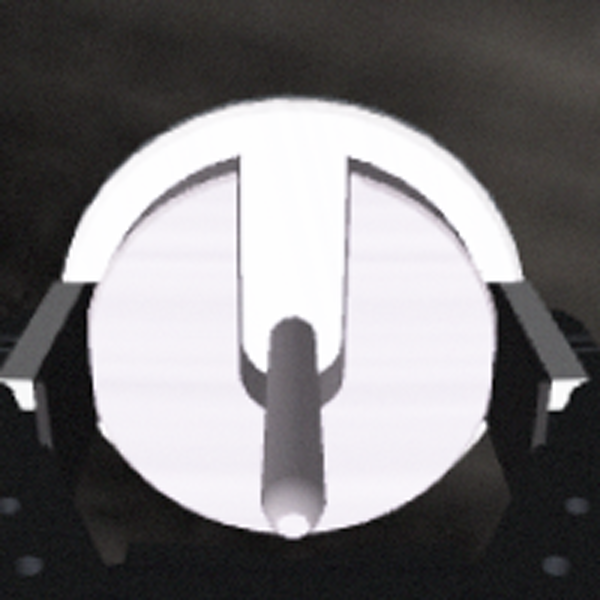

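Emit:
carry_out:
  rows:
    - [[0,0,0.05],[0,0,0],0.6]
    - [[0,0,0.05],[0,0,0],0.6]
    - [[0,0,0],[0,0,0],0.6]
    - [[0,0,0],[0,0,0],0.8]
    - [[0,0,0],[0,0,0],0.85]
    - [[0,0,0],[0,0,0],0.85]
    - [[0,0,0],[0,0,0],0.85]
    - [[0,0,-0.4],[0,0,0],0.85]
    - [[0,0,-0.8],[0,0,0],0.85]
    - [[0,0,-1],[0,0,0],0.85]

```text
clock: 10.55
tool_pos: [436.6, -185.3, 59.9]
tool_rot: [-0.0, 0.991, 0.135, -0.0]
ft_force: [1.1, -0.1, -0.3]
gripper_width: 72.3
```

Emit:
carry_out:
  rows:
    - [[0,0,-1],[0,0,0],0.85]
    - [[0,0,-1],[0,0,0],0.85]
    - [[0,0,-1],[0,0,0],0.85]
    - [[0,0,-0.5],[0,0,0],0.85]
    - [[0,0,0],[0,0,0.5],0.85]
    - [[0,0,0],[0,0,1],0.85]
    - [[0,0,0],[0,0,1],0.85]
    - [[0,0,0],[0,0,1],0.85]
    - [[0,0,0],[0,0,1],0.85]
    - [[0,0,0],[0,0,1],0.85]

```text
clock: 11.55
tool_pos: [437.0, -185.6, 146.7]
tool_rot: [-0.0, 0.998, -0.058, -0.0]
ft_force: [-1.1, -0.0, 0.3]
gripper_width: 72.7
```

Run:
```python
from h import *
plan((442.2,103.4,120),-81.8,14)
im=optics.get_image('wrist')[:,:,::-1]
cv2.imwrite('pics/w8.png',im)
```

```text
at [ 437.  -185.6  146.7] yaw -6.7 tilt deg 0.02 F [-1.1 -0.   0.3] w 72.7 t 11.55
row x14: [-0.577, -0.675, 0.076] [0, 0, np.float64(1.342)]
```

View pics/w8.png

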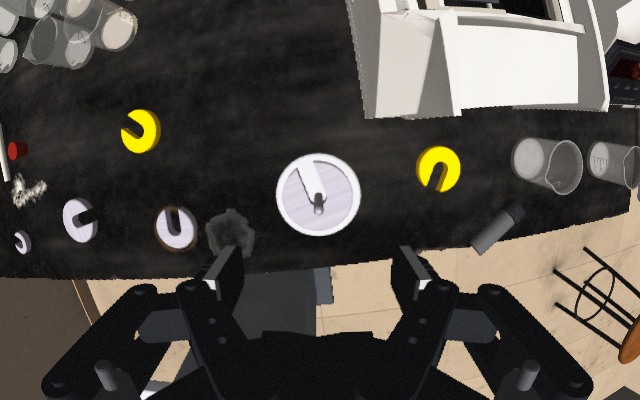

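```bash
cat >> h.py <<'E'
def rows(target,yaw_deg,n,op,p=None,y0=None):
    s=monitor.sense()
    if p is None:
        p=np.array(s['tool_pos']);R=quat_R(s['tool_rot']).as_matrix();y0=np.degrees(np.arctan2(R[1,0],R[0,0]))
    print('at',np.round(p,1),'yaw',round(y0,1),'t',s['clock'])
    dy=(yaw_deg-y0+180)%360-180
    tr=round(-dy/n/4,2);p=np.array(p,float);y=y0;q=p.copy();out=[]
    for i in range(n):
        g=np.array(p)+(np.array(target)-p)*(i+1)/n-q
        a=np.radians(y);cs,sn=np.cos(a),np.sin(a)
        sh=np.round([(cs*g[0]+sn*g[1])/25,(sn*g[0]-cs*g[1])/25,-g[2]/25],2)
        q=q+25*np.array([cs*sh[0]+sn*sh[1],sn*sh[0]-cs*sh[1],-sh[2]])
        y-=4*tr;out.append([[float(v) for v in sh],[0,0,float(tr)],op])
    for i in range(0,n,10): print(str(out[i:i+10]))
    print('end',q.round(1),round(y,1))
E
python3 - <<'E'
from h import *
rows((442.2,103.4,120),98.2,29,0.85)
E
```

```text
at [ 437.  -185.5  146.7] yaw -6.9 t 11.6
[[[-0.04, -0.4, 0.04], [0, 0, -0.91], 0.85], [[-0.02, -0.39, 0.03], [0, 0, -0.91], 0.85], [[0.01, -0.4, 0.04], [0, 0, -0.91], 0.85], [[0.04, -0.4, 0.04], [0, 0, -0.91], 0.85], [[0.06, -0.39, 0.03], [0, 0, -0.91], 0.85], [[0.08, -0.39, 0.04], [0, 0, -0.91], 0.85], [[0.11, -0.39, 0.04], [0, 0, -0.91], 0.85], [[0.14, -0.37, 0.03], [0, 0, -0.91], 0.85], [[0.16, -0.37, 0.04], [0, 0, -0.91], 0.85], [[0.18, -0.35, 0.04], [0, 0, -0.91], 0.85]]
[[[0.2, -0.35, 0.04], [0, 0, -0.91], 0.85], [[0.22, -0.33, 0.03], [0, 0, -0.91], 0.85], [[0.25, -0.31, 0.04], [0, 0, -0.91], 0.85], [[0.26, -0.3, 0.04], [0, 0, -0.91], 0.85], [[0.28, -0.28, 0.03], [0, 0, -0.91], 0.85], [[0.3, -0.27, 0.04], [0, 0, -0.91], 0.85], [[0.32, -0.24, 0.04], [0, 0, -0.91], 0.85], [[0.33, -0.22, 0.03], [0, 0, -0.91], 0.85], [[0.34, -0.2, 0.04], [0, 0, -0.91], 0.85], [[0.36, -0.18, 0.04], [0, 0, -0.91], 0.85]]
[[[0.37, -0.16, 0.03], [0, 0, -0.91], 0.85], [[0.37, -0.13, 0.04], [0, 0, -0.91], 0.85], [[0.38, -0.11, 0.04], [0, 0, -0.91], 0.85], [[0.39, -0.08, 0.03], [0, 0, -0.91], 0.85], [[0.4, -0.06, 0.04], [0, 0, -0.91], 0.85], [[0.4, -0.04, 0.04], [0, 0, -0.91], 0.85], [[0.39, -0.01, 0.03], [0, 0, -0.91], 0.85], [[0.4, 0.02, 0.04], [0, 0, -0.91], 0.85], [[0.4, 0.04, 0.04], [0, 0, -0.91], 0.85]]
end [442.1 103.4 120. ] 98.7
```

Emit:
carry_out:
  rows:
    - [[-0.04,-0.4,0.04],[0,0,-0.91],0.85]
    - [[-0.02,-0.39,0.03],[0,0,-0.91],0.85]
    - [[0.01,-0.4,0.04],[0,0,-0.91],0.85]
    - [[0.04,-0.4,0.04],[0,0,-0.91],0.85]
    - [[0.06,-0.39,0.03],[0,0,-0.91],0.85]
    - [[0.08,-0.39,0.04],[0,0,-0.91],0.85]
    - [[0.11,-0.39,0.04],[0,0,-0.91],0.85]
    - [[0.14,-0.37,0.03],[0,0,-0.91],0.85]
    - [[0.16,-0.37,0.04],[0,0,-0.91],0.85]
    - [[0.18,-0.35,0.04],[0,0,-0.91],0.85]

```text
clock: 12.6
tool_pos: [438.3, -85.6, 137.4]
tool_rot: [-0.0, 0.966, 0.26, -0.0]
ft_force: [0.4, 0.8, 0.1]
gripper_width: 72.5
```

Emit:
carry_out:
  rows:
    - [[0.2,-0.35,0.04],[0,0,-0.91],0.85]
    - [[0.22,-0.33,0.03],[0,0,-0.91],0.85]
    - [[0.25,-0.31,0.04],[0,0,-0.91],0.85]
    - [[0.26,-0.3,0.04],[0,0,-0.91],0.85]
    - [[0.28,-0.28,0.03],[0,0,-0.91],0.85]
    - [[0.3,-0.27,0.04],[0,0,-0.91],0.85]
    - [[0.32,-0.24,0.04],[0,0,-0.91],0.85]
    - [[0.33,-0.22,0.03],[0,0,-0.91],0.85]
    - [[0.34,-0.2,0.04],[0,0,-0.91],0.85]
    - [[0.36,-0.18,0.04],[0,0,-0.91],0.85]

```text
clock: 13.6
tool_pos: [439.3, 14.1, 128.2]
tool_rot: [-0.0, 0.836, 0.548, -0.0]
ft_force: [0.4, -0.6, -0.3]
gripper_width: 72.9
```

Emit:
carry_out:
  rows:
    - [[0.37,-0.16,0.03],[0,0,-0.91],0.85]
    - [[0.37,-0.13,0.04],[0,0,-0.91],0.85]
    - [[0.38,-0.11,0.04],[0,0,-0.91],0.85]
    - [[0.39,-0.08,0.03],[0,0,-0.91],0.85]
    - [[0.4,-0.06,0.04],[0,0,-0.91],0.85]
    - [[0.4,-0.04,0.04],[0,0,-0.91],0.85]
    - [[0.39,-0.01,0.03],[0,0,-0.91],0.85]
    - [[0.4,0.02,0.04],[0,0,-0.91],0.85]
    - [[0.4,0.04,0.04],[0,0,-0.8],0.85]
    - [[0,0,0],[0,0,0],0.85]

```text
clock: 14.6
tool_pos: [439.9, 104.1, 119.8]
tool_rot: [-0.0, 0.651, 0.759, -0.0]
ft_force: [-0.4, 0.1, -0.6]
gripper_width: 72.7
```

Run:
```python
from h import *
plan((442.2,103.4,40),98.2,8)
c=optics.calibration('wrist')
im=optics.get_image('wrist')[:,:,::-1]
b=im.copy()
o=disc_outline(c,(442.2,103.4),np.radians(-81.8),54,12)
cv2.polylines(b,[(o+.5).astype(np.int32)],True,(0,0,255),1)
cv2.imwrite('pics/w9.png',b)
```

```text
at [439.9 104.1 119.8] yaw 98.8 tilt deg 0.03 F [-0.4  0.1 -0.6] w 72.7 t 14.6
row x8: [-0.005, 0.011, 0.399] [0, 0, np.float64(0.019)]
```

View pics/w9.png

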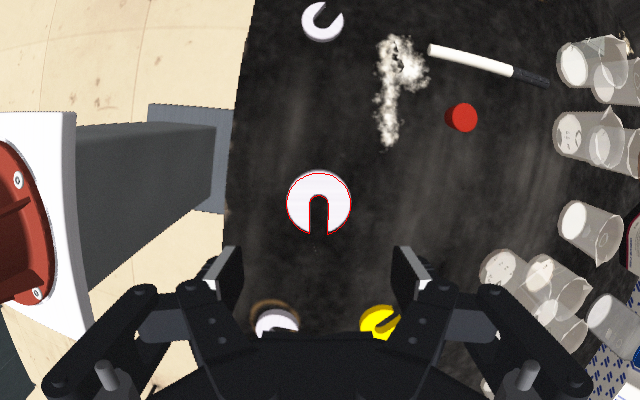

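Emit:
carry_out:
  rows:
    - [[-0.005,0.015,0.7],[0,0,0.02],0.8]
    - [[-0.005,0.015,0.7],[0,0,0.02],0.8]
    - [[-0.005,0.015,0.7],[0,0,0.02],0.8]
    - [[-0.005,0.015,0.7],[0,0,0.02],0.8]
    - [[-0.005,0.015,0.7],[0,0,0.02],0.8]
    - [[-0.005,0.015,0.7],[0,0,0.02],0.8]
    - [[0,0,0.4],[0,0,0],0.8]
    - [[0,0,0.2],[0,0,0],0.8]
    - [[0,0,0.1],[0,0,0],0.75]
    - [[0,0,0],[0,0,0],0.75]

```text
clock: 15.65
tool_pos: [442.8, 102.8, -2.1]
tool_rot: [0.0, 0.655, 0.755, 0.0]
ft_force: [-0.2, -0.2, -0.8]
gripper_width: 63.8
```

Emit:
carry_out:
  rows:
    - [[0,0,0],[0,0,0],0.65]
    - [[0,0,0],[0,0,0],0.5]
    - [[0,0,0],[0,0,0],0.5]
    - [[0,0,0],[0,0,0],0.5]
    - [[0,0,0],[0,0,0],0.5]
    - [[0,0,0],[0,0,0],0.5]
    - [[0,0,0],[0,0,0],0.5]
    - [[0,0,0],[0,0,0],0.5]
    - [[0,0,0],[0,0,0],0.5]
    - [[0,0,0],[0,0,0],0.5]

```text
clock: 16.65
tool_pos: [443.2, 102.9, -1.2]
tool_rot: [0.001, 0.655, 0.755, 0.0]
ft_force: [-2.6, 0.1, 7.4]
gripper_width: 51.7
```

Emit:
carry_out:
  rows:
    - [[0,0,-0.1],[0,0,0],0.5]
    - [[0,0,-0.4],[0,0,0],0.5]
    - [[0,0,-0.7],[0,0,0],0.5]
    - [[0,0,-0.7],[0,0,0],0.5]
    - [[0,0,-0.7],[0,0,0],0.5]
    - [[0,0,-0.7],[0,0,0],0.5]
    - [[0,0,-0.7],[0,0,0],0.5]
    - [[0,0,-0.7],[0,0,0],0.5]
    - [[0,0,-0.5],[0,0,0],0.5]
    - [[0,0,0],[0,0,0],0.5]

```text
clock: 17.65
tool_pos: [443.8, 102.9, 129.7]
tool_rot: [0.001, 0.655, 0.755, 0.001]
ft_force: [0.8, 0.6, -1.8]
gripper_width: 51.3
```

Run:
```python
from h import *
s=monitor.sense();c=optics.calibration('wrist');p=s['tool_pos']
im=optics.get_image('wrist')[:,:,::-1]
big=cv2.resize(im,None,fx=3,fy=3,interpolation=cv2.INTER_CUBIC)
o=disc_outline(c,p,np.radians(-81.8),54,p[2]+15.5)
cv2.polylines(big,[((o+.5)*3).astype(np.int32)],True,(0,0,255),1)
cv2.imwrite('pics/w10.png',big[540:1040,660:1260])
rows((437,-185.6,128),105,14,0.5)
```

```text
at [443.1 102.9 128.3] yaw 98.1 t 17.7
[[[-0.81, -0.13, 0.0], [0, 0, -0.12], 0.5], [[-0.82, -0.14, 0.0], [0, 0, -0.12], 0.5], [[-0.81, -0.15, 0.0], [0, 0, -0.12], 0.5], [[-0.81, -0.16, 0.0], [0, 0, -0.12], 0.5], [[-0.81, -0.16, 0.0], [0, 0, -0.12], 0.5], [[-0.8, -0.17, 0.0], [0, 0, -0.12], 0.5], [[-0.81, -0.17, 0.01], [0, 0, -0.12], 0.5], [[-0.8, -0.18, -0.0], [0, 0, -0.12], 0.5], [[-0.81, -0.19, -0.0], [0, 0, -0.12], 0.5], [[-0.8, -0.19, -0.0], [0, 0, -0.12], 0.5]]
[[[-0.8, -0.21, -0.0], [0, 0, -0.12], 0.5], [[-0.79, -0.2, -0.0], [0, 0, -0.12], 0.5], [[-0.8, -0.22, -0.0], [0, 0, -0.12], 0.5], [[-0.79, -0.22, 0.0], [0, 0, -0.12], 0.5]]
end [ 437.  -185.5  128. ] 104.8
```

View pics/w10.png

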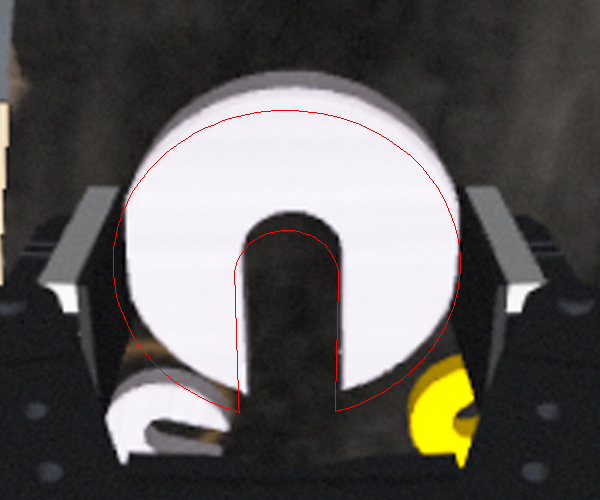

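```bash
cat >> h.py <<'E'
def fitheld(im,c,p,yaw,D,dz0=15.):
    """fit top-face outline: params tool offsets world dx,dy, top height above TCP, yaw"""
    from scipy.optimize import least_squares
    g=cv2.GaussianBlur(im.max(2).astype(np.float32),(0,0),1.2)
    gray=g
    def cost(q):
        o=disc_outline(c,(p[0]+q[0],p[1]+q[1]),yaw+q[3],D,p[2]+q[2]).astype(np.float32)
        cen=o.mean(0)
        d=np.roll(o,-1,0)-np.roll(o,1,0);n=np.stack([d[:,1],-d[:,0]],1);n/=np.linalg.norm(n,axis=1)[:,None]+1e-9
        a=cv2.remap(gray,(o+1.5*n)[:,0].copy().reshape(-1,1),(o+1.5*n)[:,1].copy().reshape(-1,1),1)
        b=cv2.remap(gray,(o-1.5*n)[:,0].copy().reshape(-1,1),(o-1.5*n)[:,1].copy().reshape(-1,1),1)
        return -np.abs(np.minimum(np.maximum(b-a,-120),120).mean()) if True else 0
    best=None
    for dz in (dz0-6,dz0-3,dz0,dz0+3):
      for dx in (-2.5,0,2.5):
       for dy in (-2.5,0,2.5):
        x0=np.array([dx,dy,dz,0]);sx=np.array([x0]+[x0+e for e in np.diag([1.5,1.5,2,.05])])
        r=minimize(cost,x0,method='Nelder-Mead',options=dict(initial_simplex=sx,maxiter=200))
        if best is None or r.fun<best.fun: best=r
    return best.x,best.fun
E
cat > held.py <<'E'
from h import *
import sys
D=float(sys.argv[1]);yaw=np.radians(float(sys.argv[2]));dz=float(sys.argv[3]);name=sys.argv[4]
s=monitor.sense();c=optics.calibration('wrist');p=s['tool_pos']
im=np.ascontiguousarray(optics.get_image('wrist')[:,:,::-1])
q,f=fitheld(im,c,p,yaw,D,dz)
R=quat_R(s['tool_rot']).as_matrix()
print('p',p.round(1),'world off',q[:2].round(2),'top above TCP',q[2].round(2),'yaw',np.degrees(yaw+q[3]).round(1),'score',f)
print('tool off x,y',(R.T@np.array([q[0],q[1],0]))[:2].round(2))
big=cv2.resize(im,None,fx=3,fy=3,interpolation=cv2.INTER_CUBIC)
o=disc_outline(c,(p[0]+q[0],p[1]+q[1]),yaw+q[3],D,p[2]+q[2])
cv2.polylines(big,[((o+.5)*3).astype(np.int32)],True,(0,0,255),1)
cv2.imwrite(name,big[540:1040,660:1260])
E
python3 held.py 54 -81.8 14 pics/w11.png
```

```text
p [443.1 102.9 128.3] world off [0.58 2.37] top above TCP 12.16 yaw -80.9 score -113.23362731933594
tool off x,y [2.26 0.91]
```

View pics/w11.png

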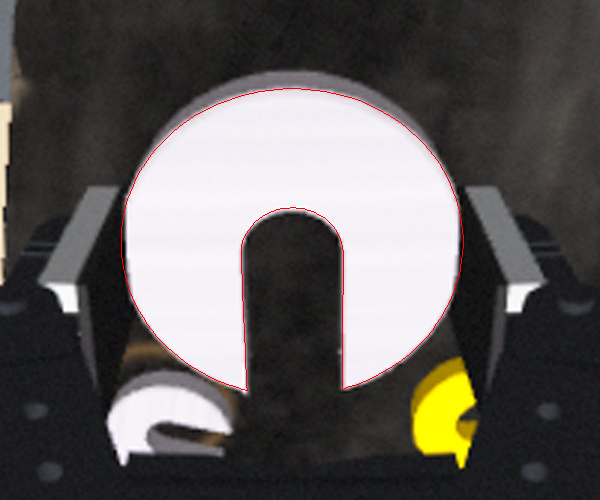

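Emit:
carry_out:
  rows:
    - [[-0.81,-0.13,0],[0,0,-0.12],0.5]
    - [[-0.82,-0.14,0],[0,0,-0.12],0.5]
    - [[-0.81,-0.15,0],[0,0,-0.12],0.5]
    - [[-0.81,-0.16,0],[0,0,-0.12],0.5]
    - [[-0.81,-0.16,0],[0,0,-0.12],0.5]
    - [[-0.8,-0.17,0],[0,0,-0.12],0.5]
    - [[-0.81,-0.17,0],[0,0,-0.12],0.5]
    - [[-0.8,-0.18,0],[0,0,-0.12],0.5]
    - [[-0.81,-0.19,0],[0,0,-0.12],0.5]
    - [[-0.8,-0.19,0],[0,0,-0.12],0.5]

```text
clock: 18.75
tool_pos: [437.6, -103.7, 126.3]
tool_rot: [-0.001, 0.623, 0.782, -0.0]
ft_force: [0.4, -0.5, -1.6]
gripper_width: 51.3
```

Emit:
carry_out:
  rows:
    - [[-0.8,-0.21,0],[0,0,-0.12],0.5]
    - [[-0.79,-0.2,0],[0,0,-0.12],0.5]
    - [[-0.8,-0.22,0],[0,0,-0.12],0.5]
    - [[-0.85,-0.22,0],[0,0,-0.12],0.5]
    - [[0,0,0.4],[0,0,0],0.5]
    - [[0,0,0.4],[0,0,0],0.5]
    - [[0,0,0.4],[0,0,0],0.5]
    - [[0,0,0.4],[0,0,0],0.5]
    - [[0,0,0],[0,0,0],0.5]
    - [[0,0,0],[0,0,0],0.5]

```text
clock: 19.75
tool_pos: [436.7, -186.4, 87.3]
tool_rot: [-0.0, 0.61, 0.793, -0.0]
ft_force: [0.4, -0.0, -1.2]
gripper_width: 51.2
```

```bash
python3 - <<'E'
from h import *
plan((437.4,-187.2,70),105,5)
c=optics.calibration('wrist')
im=optics.get_image('wrist')[:,:,::-1]
cv2.imwrite('pics/w12.png',cv2.resize(im[150:350,220:420],None,fx=3,fy=3,interpolation=cv2.INTER_CUBIC))
print((wproj(c,(437,-185.6,60))-[220,150])*3)
plan((437.4,-187.2,70),105,5)
E
python3 held.py 54 -75 13 pics/w12b.png
```

```text
at [ 436.7 -186.4   87.3] yaw 104.9 tilt deg 0.02 F [ 0.4 -0.  -1.2] w 51.2 t 19.75
row x5: [-0.007, 0.004, 0.139] [0, 0, np.float64(-0.006)]
[287.91526523 261.2480523 ]
at [ 437.  -186.7   87.8] yaw 104.9 tilt deg 0.02 F [-0.2 -0.5 -1.6] w 51.5 t 19.8
row x5: [-0.004, 0.002, 0.142] [0, 0, np.float64(-0.006)]
p [ 437.  -186.7   87.8] world off [0.51 2.17] top above TCP 11.84 yaw -74.3 score -98.88997650146484
tool off x,y [1.97 1.06]
```

View pics/w12.png

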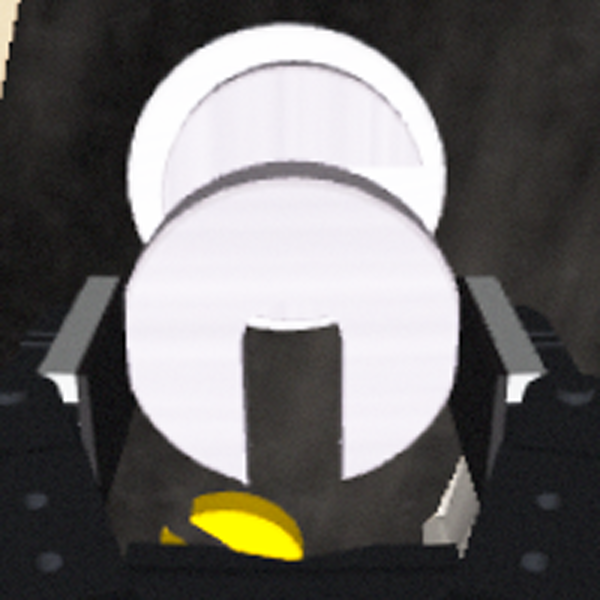

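Run:
```python
from h import *
c=optics.calibration('wrist')
from scipy.optimize import least_squares
im=cv2.imread('pics/w12.png').max(2)
# pan edge along radial lines: threshold crossing
pts=[]
for a in np.radians(np.arange(180,361,6)):
    for r in np.arange(210,120,-.5):
        u,v=286+r*np.cos(a),172+r*np.sin(a)
        if 0<=u<600 and 0<=v<600 and im[int(v),int(u)]>150: pts.append((u/3+220-.33,v/3+150-.33));break
P=np.array([wray(c,q,8)[:2] for q in pts])
f=lambda x:np.hypot(P[:,0]-x[0],P[:,1]-x[1])-40
r=least_squares(f,[437,-186],loss='soft_l1');print(r.x,np.abs(r.fun).max(),len(P))
f=lambda x:np.hypot(P[:,0]-x[0],P[:,1]-x[1])-x[2]
print(least_squares(f,[437,-186,40],loss='soft_l1').x)
```

```text
[ 436.62324457 -185.72237513] 0.23328001558198252 31
[ 436.63034834 -185.7487729    40.0217042 ]
```

Emit:
carry_out:
  rows:
    - [[-0.03,-0.045,0],[0,0,0],0.5]
    - [[0,0,0.2],[0,0,0],0.5]
    - [[0,0,0.3],[0,0,0],0.5]
    - [[0,0,0.3],[0,0,0],0.5]
    - [[0,0,0.3],[0,0,0],0.5]
    - [[0,0,0.3],[0,0,0],0.5]
    - [[0,0,0.3],[0,0,0],0.5]
    - [[0,0,0],[0,0,0],0.5]
    - [[0,0,0],[0,0,0],0.5]
    - [[0,0,0],[0,0,0],0.5]

```text
clock: 20.85
tool_pos: [436.1, -188.1, 45.4]
tool_rot: [0.0, 0.61, 0.793, -0.0]
ft_force: [-0.0, -0.8, -0.7]
gripper_width: 51.2
```

Run:
```python
from h import *
im=optics.get_image('wrist')[:,:,::-1]
cv2.imwrite('pics/w13.png',cv2.resize(im[150:350,220:420],None,fx=3,fy=3,interpolation=cv2.INTER_CUBIC))
plan((436,-187.6,22),105,5)
```

```text
at [ 436.2 -188.2   45.5] yaw 104.8 tilt deg 0.04 F [ 0.4 -0.3 -1.9] w 51.4 t 20.9
row x5: [0.005, -0.0, 0.188] [0, 0, np.float64(-0.008)]
```

View pics/w13.png

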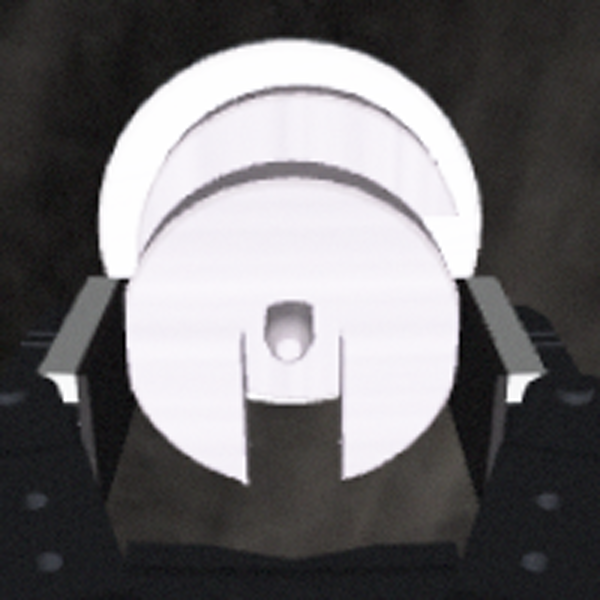

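Emit:
carry_out:
  rows:
    - [[0.005,0,0.18],[0,0,0],0.5]
    - [[0.005,0,0.18],[0,0,0],0.5]
    - [[0.005,0,0.18],[0,0,0],0.5]
    - [[0.005,0,0.18],[0,0,0],0.5]
    - [[0,0,0.18],[0,0,0],0.5]
    - [[0,0,0.03],[0,0,0],0.5]
    - [[0,0,0.03],[0,0,0],0.5]
    - [[0,0,0],[0,0,0],0.5]
    - [[0,0,0],[0,0,0],0.5]
    - [[0,0,0],[0,0,0],0.5]

```text
clock: 21.9
tool_pos: [435.9, -187.6, 21.2]
tool_rot: [0.0, 0.61, 0.793, -0.0]
ft_force: [0.4, -0.1, -1.4]
gripper_width: 51.2
```

Run:
```python
from h import *
im=optics.get_image('wrist')[:,:,::-1]
cv2.imwrite('pics/w14.png',cv2.resize(im[150:350,220:420],None,fx=3,fy=3,interpolation=cv2.INTER_CUBIC))
plan((436,-187.6,22),105,5)
```

```text
at [ 435.9 -187.6   21.2] yaw 104.9 tilt deg 0.02 F [ 0.7 -0.3 -1.6] w 51.5 t 21.95
row x5: [-0.001, 0.001, -0.006] [0, 0, np.float64(-0.007)]
```

View pics/w14.png

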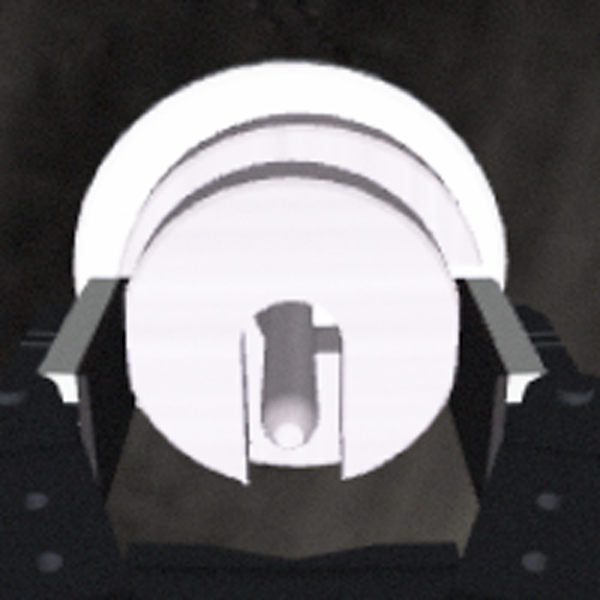

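Emit:
carry_out:
  rows:
    - [[0,0,0.03],[0,0,0],0.5]
    - [[0,0,0.03],[0,0,0],0.5]
    - [[0,0,0],[0,0,0],0.5]
    - [[0,0,0],[0,0,0],0.65]
    - [[0,0,0],[0,0,0],0.72]
    - [[0,0,0],[0,0,0],0.72]
    - [[0,0,0],[0,0,0],0.72]
    - [[0,0,-0.3],[0,0,0],0.72]
    - [[0,0,-0.8],[0,0,0],0.72]
    - [[0,0,-1],[0,0,0],0.72]

```text
clock: 22.95
tool_pos: [435.2, -187.0, 72.3]
tool_rot: [-0.001, 0.61, 0.793, -0.0]
ft_force: [0.2, 0.1, 0.4]
gripper_width: 61.4
```

Emit:
carry_out:
  rows:
    - [[0,0,-1],[0,0,0],0.72]
    - [[0,0,-1],[0,0,0],0.72]
    - [[0,0,-0.5],[0,0,0],0.72]
    - [[0,0,0],[0,0,0],0.72]
    - [[0,0,0],[0,0,0],0.72]
    - [[0,0,0],[0,0,-0.5],0.72]
    - [[0,0,0],[0,0,-0.9],0.72]
    - [[0,0,0],[0,0,-0.9],0.72]
    - [[0,0,0],[0,0,-0.9],0.72]
    - [[0,0,0],[0,0,-0.9],0.72]

```text
clock: 23.95
tool_pos: [435.0, -186.8, 132.7]
tool_rot: [-0.001, 0.489, 0.872, 0.0]
ft_force: [0.2, 0.3, -0.1]
gripper_width: 61.6
```

Run:
```python
from h import *
rows((421.3,-36.5,100),175.7,16,0.65)
im=optics.get_image('wrist')[:,:,::-1]
cv2.imwrite('pics/w15.png',im)
```

```text
at [ 435.  -186.8  132.7] yaw 121.4 t 23.95
[[[0.34, 0.17, 0.08], [0, 0, -0.85], 0.65], [[0.33, 0.18, 0.08], [0, 0, -0.85], 0.65], [[0.31, 0.21, 0.09], [0, 0, -0.85], 0.65], [[0.31, 0.22, 0.08], [0, 0, -0.85], 0.65], [[0.29, 0.24, 0.08], [0, 0, -0.85], 0.65], [[0.27, 0.26, 0.08], [0, 0, -0.85], 0.65], [[0.26, 0.28, 0.08], [0, 0, -0.85], 0.65], [[0.25, 0.28, 0.08], [0, 0, -0.85], 0.65], [[0.22, 0.31, 0.09], [0, 0, -0.85], 0.65], [[0.21, 0.31, 0.08], [0, 0, -0.85], 0.65]]
[[[0.18, 0.33, 0.08], [0, 0, -0.85], 0.65], [[0.17, 0.34, 0.08], [0, 0, -0.85], 0.65], [[0.15, 0.35, 0.08], [0, 0, -0.85], 0.65], [[0.13, 0.35, 0.08], [0, 0, -0.85], 0.65], [[0.1, 0.36, 0.09], [0, 0, -0.85], 0.65], [[0.09, 0.37, 0.08], [0, 0, -0.85], 0.65]]
end [421.2 -36.5 100. ] 175.8
```

View pics/w15.png

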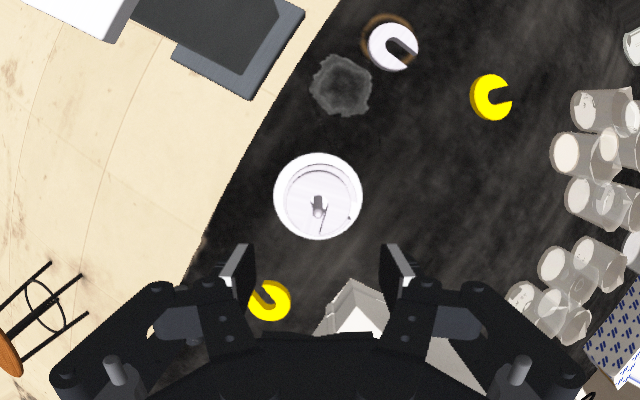

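Emit:
carry_out:
  rows:
    - [[0.34,0.17,0.08],[0,0,-0.85],0.65]
    - [[0.33,0.18,0.08],[0,0,-0.85],0.65]
    - [[0.31,0.21,0.09],[0,0,-0.85],0.65]
    - [[0.31,0.22,0.08],[0,0,-0.85],0.65]
    - [[0.29,0.24,0.08],[0,0,-0.85],0.65]
    - [[0.27,0.26,0.08],[0,0,-0.85],0.65]
    - [[0.26,0.28,0.08],[0,0,-0.85],0.65]
    - [[0.25,0.28,0.08],[0,0,-0.85],0.65]
    - [[0.22,0.31,0.09],[0,0,-0.85],0.65]
    - [[0.21,0.31,0.08],[0,0,-0.85],0.65]

```text
clock: 25.0
tool_pos: [426.6, -92.8, 112.5]
tool_rot: [-0.001, 0.214, 0.977, 0.0]
ft_force: [0.3, -0.0, 0.6]
gripper_width: 55.3
```

Emit:
carry_out:
  rows:
    - [[0.18,0.33,0.08],[0,0,-0.85],0.65]
    - [[0.17,0.34,0.08],[0,0,-0.85],0.65]
    - [[0.15,0.35,0.08],[0,0,-0.85],0.65]
    - [[0.13,0.35,0.08],[0,0,-0.85],0.65]
    - [[0.1,0.36,0.09],[0,0,-0.85],0.65]
    - [[0.09,0.37,0.08],[0,0,-0.85],0.65]
    - [[0,0,0],[0,0,0],0.65]
    - [[0,0,0],[0,0,0],0.65]
    - [[0,0,0],[0,0,0],0.65]
    - [[0,0,0],[0,0,0],0.65]

```text
clock: 26.0
tool_pos: [422.3, -37.5, 101.7]
tool_rot: [-0.0, 0.039, 0.999, -0.0]
ft_force: [-0.6, 0.3, 0.3]
gripper_width: 55.7
```

Run:
```python
from h import *
plan((421.3,-36.5,0),175.7,8)
c=optics.calibration('wrist')
b=optics.get_image('wrist')[:,:,::-1].copy()
q,f=fitheld(b,c,(421.3,-36.5,0),np.radians(-4.3),44,12);print(q,f)
o=disc_outline(c,(421.3,-36.5),np.radians(-4.3),44,12)
cv2.polylines(b,[(o+.5).astype(np.int32)],True,(0,0,255),1)
cv2.imwrite('pics/w16.png',b)
```

```text
at [422.3 -37.5 101.7] yaw 175.6 tilt deg 0.01 F [-0.6  0.3  0.3] w 55.7 t 26.0
row x8: [0.005, 0.004, 0.508] [0, 0, np.float64(-0.004)]
[-0.72368788  1.76160229 11.93762837 -0.01523166] -117.69612884521484
```

View pics/w16.png

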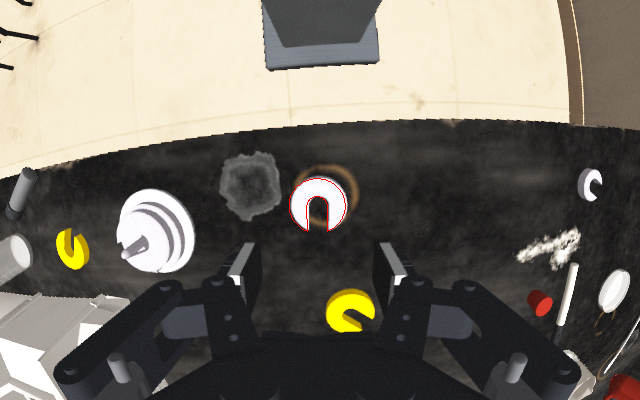

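Emit:
carry_out:
  rows:
    - [[0.01,0.013,0.6],[0,0,0],0.65]
    - [[0.01,0.013,0.6],[0,0,0],0.65]
    - [[0.01,0.013,0.6],[0,0,0],0.65]
    - [[0.01,0.013,0.6],[0,0,0],0.65]
    - [[0.01,0.013,0.6],[0,0,0],0.65]
    - [[0.01,0.013,0.5],[0,0,0],0.65]
    - [[0,0,0.4],[0,0,0],0.65]
    - [[0,0,0.2],[0,0,0],0.65]
    - [[0,0,0.02],[0,0,0],0.6]
    - [[0,0,0],[0,0,0],0.6]

```text
clock: 27.05
tool_pos: [421.2, -35.2, -0.9]
tool_rot: [0.0, 0.038, 0.999, -0.0]
ft_force: [-0.1, -0.4, -0.1]
gripper_width: 51.2
```

Emit:
carry_out:
  rows:
    - [[0,0,0],[0,0,0],0.55]
    - [[0,0,0],[0,0,0],0.4]
    - [[0,0,0],[0,0,0],0.4]
    - [[0,0,0],[0,0,0],0.4]
    - [[0,0,0],[0,0,0],0.4]
    - [[0,0,0],[0,0,0],0.4]
    - [[0,0,0],[0,0,0],0.4]
    - [[0,0,0],[0,0,0],0.4]
    - [[0,0,0],[0,0,0],0.4]
    - [[0,0,0],[0,0,0],0.4]

```text
clock: 28.05
tool_pos: [421.6, -35.3, -0.1]
tool_rot: [0.001, 0.038, 0.999, -0.0]
ft_force: [-2.2, 0.6, 5.0]
gripper_width: 41.5
```

Emit:
carry_out:
  rows:
    - [[0,0,-0.1],[0,0,0],0.4]
    - [[0,0,-0.4],[0,0,0],0.4]
    - [[0,0,-0.7],[0,0,0],0.4]
    - [[0,0,-0.7],[0,0,0],0.4]
    - [[0,0,-0.7],[0,0,0],0.4]
    - [[0,0,-0.7],[0,0,0],0.4]
    - [[0,0,-0.7],[0,0,0],0.4]
    - [[0,0,-0.5],[0,0,0],0.4]
    - [[0,0,0],[0,0,0],0.4]
    - [[0,0,0],[0,0,0],0.4]

```text
clock: 29.05
tool_pos: [421.0, -35.1, 111.1]
tool_rot: [0.0, 0.038, 0.999, -0.0]
ft_force: [0.9, -0.1, -0.7]
gripper_width: 41.3
```

```bash
python3 held.py 44 -4.3 12.5 pics/w17.png
python3 - <<'E'
from h import *
rows((436,-187,112),190,10,0.4)
E
```

```text
p [421.  -35.1 111.1] world off [-0.14  1.15] top above TCP 10.48 yaw -3.9 score -102.46197509765625
tool off x,y [0.23 1.14]
at [420.6 -34.9 110.6] yaw 175.7 t 29.1
[[[-0.11, -0.6, -0.01], [0, 0, -0.36], 0.4], [[-0.09, -0.61, -0.0], [0, 0, -0.36], 0.4], [[-0.08, -0.6, -0.01], [0, 0, -0.36], 0.4], [[-0.06, -0.61, -0.0], [0, 0, -0.36], 0.4], [[-0.04, -0.61, -0.01], [0, 0, -0.36], 0.4], [[-0.04, -0.61, -0.0], [0, 0, -0.36], 0.4], [[-0.01, -0.61, -0.01], [0, 0, -0.36], 0.4], [[-0.0, -0.61, -0.0], [0, 0, -0.36], 0.4], [[0.01, -0.61, -0.01], [0, 0, -0.36], 0.4], [[0.03, -0.62, -0.01], [0, 0, -0.36], 0.4]]
end [ 436.1 -187.1  112.1] 190.1
```

View pics/w17.png

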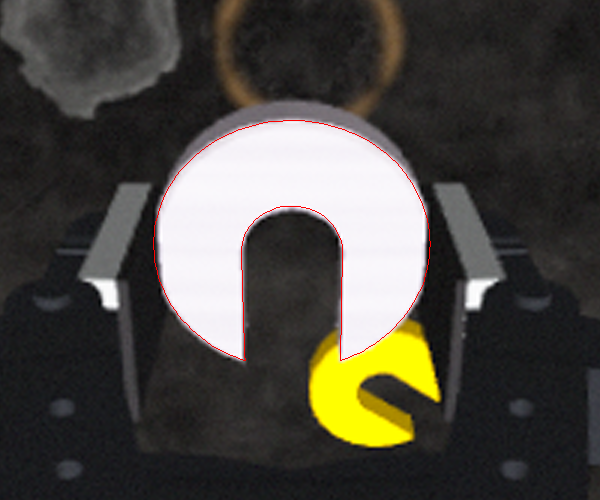

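Emit:
carry_out:
  rows:
    - [[-0.11,-0.6,0],[0,0,-0.36],0.4]
    - [[-0.09,-0.61,0],[0,0,-0.36],0.4]
    - [[-0.08,-0.6,0],[0,0,-0.36],0.4]
    - [[-0.06,-0.61,0],[0,0,-0.36],0.4]
    - [[-0.04,-0.61,0],[0,0,-0.36],0.4]
    - [[-0.04,-0.61,0],[0,0,-0.36],0.4]
    - [[-0.01,-0.61,0],[0,0,-0.36],0.4]
    - [[0,-0.61,0],[0,0,-0.36],0.4]
    - [[0.01,-0.61,0],[0,0,-0.36],0.4]
    - [[0.03,-0.57,0],[0,0,-0.36],0.4]

```text
clock: 30.1
tool_pos: [435.7, -186.2, 110.1]
tool_rot: [-0.001, -0.088, 0.996, 0.001]
ft_force: [0.3, 0.3, -0.4]
gripper_width: 41.7
```

Emit:
carry_out:
  rows:
    - [[0,0,0.2],[0,0,0],0.4]
    - [[0,0,0.3],[0,0,0],0.4]
    - [[0,0,0.3],[0,0,0],0.4]
    - [[0,0,0.2],[0,0,0],0.4]
    - [[0,0,0],[0,0,0],0.4]
    - [[0,0,0],[0,0,0],0.4]
    - [[0,0,0],[0,0,0],0.4]
    - [[0,0,0],[0,0,0],0.4]
    - [[0,0,0],[0,0,0],0.4]
    - [[0,0,0],[0,0,0],0.4]

```text
clock: 31.1
tool_pos: [436.3, -186.1, 86.5]
tool_rot: [0.0, -0.088, 0.996, -0.0]
ft_force: [0.2, 0.0, -1.9]
gripper_width: 41.7
```

```bash
python3 - <<'E'
from h import *
from scipy.optimize import least_squares
s=monitor.sense();c=optics.calibration('wrist')
b=optics.get_image('wrist')[:,:,::-1].copy();im=b.max(2)
u0,v0=wproj(c,(436,-186,8));pts=[]
for a in np.radians(np.arange(185,356,5)):
    for r in np.arange(90,20,-.2):
        u,v=u0+r*np.cos(a),v0+r*np.sin(a)
        if 0<=u<639.5 and 0<=v<399.5 and im[int(v+.5),int(u+.5)]>150: pts.append((u,v));break
P=np.array([wray(c,q,8)[:2] for q in pts])
f=lambda x:np.hypot(P[:,0]-x[0],P[:,1]-x[1])-40
r=least_squares(f,[436,-186],loss='soft_l1');print('pan',r.x,np.median(np.abs(r.fun)),len(P))
cv2.imwrite('pics/w18.png',cv2.resize(b[150:350,220:420],None,fx=3,fy=3,interpolation=cv2.INTER_CUBIC))
plan((435.7,-185.8,35),190,10)
E
python3 held.py 44 10 12 pics/w18b.png
```

```text
pan [ 435.65342633 -185.37282648] 0.13787551528610464 35
at [ 436.3 -186.1   86.4] yaw -170.0 tilt deg 0.02 F [ 0.5  0.  -1.1] w 41.6 t 31.15
row x10: [0.002, 0.002, 0.206] [0, 0, np.float64(0.001)]
p [ 436.3 -186.1   86.4] world off [0.05 1.02] top above TCP 10.02 yaw 9.7 score -96.19698333740234
tool off x,y [-0.23  0.99]
```

View pics/w18.png

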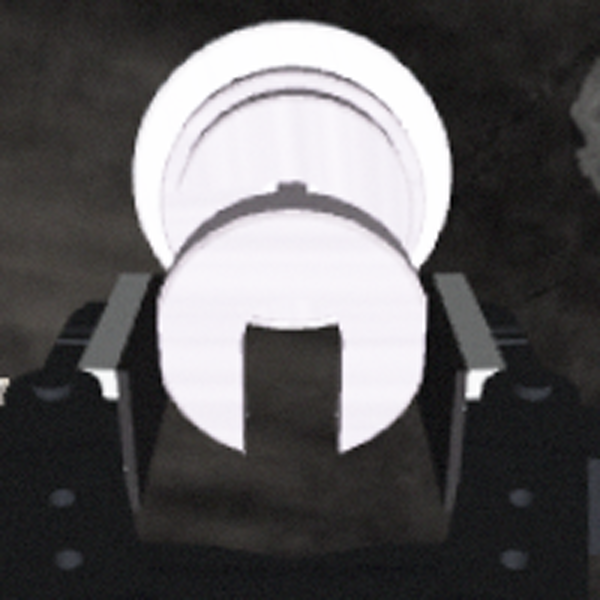

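Emit:
carry_out:
  rows:
    - [[0.025,0,0],[0,0,0],0.4]
    - [[0,0,0.2],[0,0,0],0.4]
    - [[0,0,0.3],[0,0,0],0.4]
    - [[0,0,0.3],[0,0,0],0.4]
    - [[0,0,0.3],[0,0,0],0.4]
    - [[0,0,0.3],[0,0,0],0.4]
    - [[0,0,0.2],[0,0,0],0.4]
    - [[0,0,0.1],[0,0,0],0.4]
    - [[0,0,0.1],[0,0,0],0.4]
    - [[0,0,0],[0,0,0],0.4]

```text
clock: 32.2
tool_pos: [435.6, -186.1, 41.1]
tool_rot: [-0.0, -0.088, 0.996, 0.0]
ft_force: [-1.1, -0.3, -0.6]
gripper_width: 41.4
```

Run:
```python
from h import *
b=optics.get_image('wrist')[:,:,::-1].copy()
cv2.imwrite('pics/w19.png',cv2.resize(b[150:350,220:420],None,fx=3,fy=3,interpolation=cv2.INTER_CUBIC))
plan((435.7,-185.8,33),190,10)
```

```text
at [ 435.7 -186.2   41.4] yaw -169.9 tilt deg 0.01 F [-0.5 -0.8 -0.2] w 41.3 t 32.25
row x10: [-0.0, 0.001, 0.034] [0, 0, np.float64(0.001)]
```

View pics/w19.png

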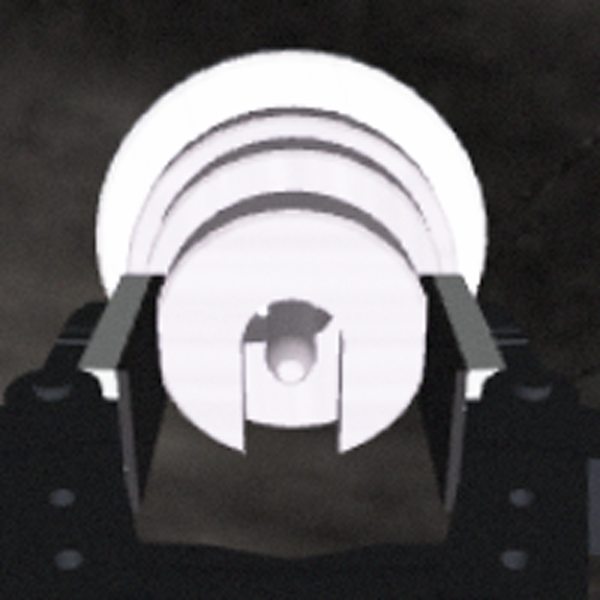

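Emit:
carry_out:
  rows:
    - [[0,0,0.1],[0,0,0],0.4]
    - [[0,0,0.1],[0,0,0],0.4]
    - [[0,0,0.07],[0,0,0],0.4]
    - [[0,0,0.04],[0,0,0],0.4]
    - [[0,0,0.03],[0,0,0],0.4]
    - [[0,0,0],[0,0,0],0.4]
    - [[0,0,0],[0,0,0],0.4]
    - [[0,0,0],[0,0,0],0.4]
    - [[0,0,0],[0,0,0],0.4]
    - [[0,0,0],[0,0,0],0.4]

```text
clock: 33.25
tool_pos: [435.7, -186.1, 32.8]
tool_rot: [0.0, -0.088, 0.996, -0.0]
ft_force: [-0.2, -0.4, -2.1]
gripper_width: 41.3
```

Emit:
carry_out:
  rows:
    - [[0,0,0.02],[0,0,0],0.4]
    - [[0,0,0],[0,0,0],0.4]
    - [[0,0,0],[0,0,0],0.5]
    - [[0,0,0],[0,0,0],0.6]
    - [[0,0,0],[0,0,0],0.6]
    - [[0,0,0],[0,0,0],0.6]
    - [[0,0,-0.2],[0,0,0],0.6]
    - [[0,0,-0.5],[0,0,0],0.6]
    - [[0,0,-1],[0,0,0],0.6]
    - [[0,0,-1],[0,0,0],0.6]

```text
clock: 34.25
tool_pos: [435.5, -186.0, 101.4]
tool_rot: [0.0, -0.088, 0.996, -0.0]
ft_force: [0.6, 0.4, -0.5]
gripper_width: 51.0
```

Emit:
carry_out:
  rows:
    - [[0,0,-1],[0,0,0],0.6]
    - [[0,0,-0.8],[0,0,0],0.6]
    - [[0,0,0],[0,0,0],0.6]
    - [[0,0,0],[0,0,0],0.6]
    - [[0,0,0],[0,0,-0.5],0.6]
    - [[0,0,0],[0,0,-0.9],0.6]
    - [[0,0,0],[0,0,-0.9],0.6]
    - [[0,0,0],[0,0,-0.9],0.6]
    - [[0,0,0],[0,0,-0.9],0.6]
    - [[0,0,0],[0,0,-0.9],0.6]

```text
clock: 35.25
tool_pos: [435.0, -185.6, 143.6]
tool_rot: [-0.001, -0.26, 0.965, 0.001]
ft_force: [0.5, 0.2, -0.8]
gripper_width: 51.5
```

Run:
```python
from h import *
rows((422,255,100),241.9,24,0.55)
b=optics.get_image('wrist')[:,:,::-1].copy()
cv2.imwrite('pics/w20.png',b)
```

```text
at [ 435.  -185.6  143.6] yaw -149.8 t 35.25
[[[-0.35, 0.65, 0.07], [0, 0, -0.33], 0.55], [[-0.37, 0.63, 0.08], [0, 0, -0.33], 0.55], [[-0.38, 0.63, 0.07], [0, 0, -0.33], 0.55], [[-0.39, 0.62, 0.07], [0, 0, -0.33], 0.55], [[-0.41, 0.61, 0.07], [0, 0, -0.33], 0.55], [[-0.42, 0.6, 0.08], [0, 0, -0.33], 0.55], [[-0.44, 0.59, 0.07], [0, 0, -0.33], 0.55], [[-0.45, 0.59, 0.07], [0, 0, -0.33], 0.55], [[-0.46, 0.57, 0.07], [0, 0, -0.33], 0.55], [[-0.48, 0.56, 0.08], [0, 0, -0.33], 0.55]]
[[[-0.49, 0.54, 0.07], [0, 0, -0.33], 0.55], [[-0.5, 0.54, 0.07], [0, 0, -0.33], 0.55], [[-0.51, 0.53, 0.07], [0, 0, -0.33], 0.55], [[-0.53, 0.51, 0.08], [0, 0, -0.33], 0.55], [[-0.53, 0.5, 0.07], [0, 0, -0.33], 0.55], [[-0.55, 0.49, 0.07], [0, 0, -0.33], 0.55], [[-0.56, 0.48, 0.08], [0, 0, -0.33], 0.55], [[-0.57, 0.46, 0.07], [0, 0, -0.33], 0.55], [[-0.58, 0.45, 0.07], [0, 0, -0.33], 0.55], [[-0.59, 0.44, 0.07], [0, 0, -0.33], 0.55]]
[[[-0.61, 0.42, 0.08], [0, 0, -0.33], 0.55], [[-0.61, 0.41, 0.07], [0, 0, -0.33], 0.55], [[-0.62, 0.39, 0.07], [0, 0, -0.33], 0.55], [[-0.62, 0.38, 0.07], [0, 0, -0.33], 0.55]]
end [422.  254.9 100.1] -118.1
```

View pics/w20.png

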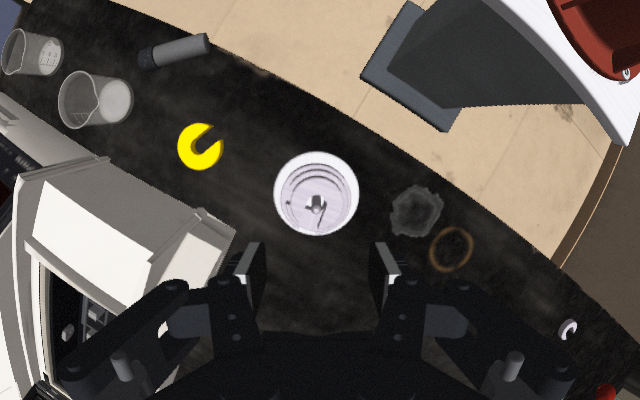

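Emit:
carry_out:
  rows:
    - [[-0.35,0.65,0.07],[0,0,-0.33],0.55]
    - [[-0.37,0.63,0.08],[0,0,-0.33],0.55]
    - [[-0.38,0.63,0.07],[0,0,-0.33],0.55]
    - [[-0.39,0.62,0.07],[0,0,-0.33],0.55]
    - [[-0.41,0.61,0.07],[0,0,-0.33],0.55]
    - [[-0.42,0.6,0.08],[0,0,-0.33],0.55]
    - [[-0.44,0.59,0.07],[0,0,-0.33],0.55]
    - [[-0.45,0.59,0.07],[0,0,-0.33],0.55]
    - [[-0.46,0.57,0.07],[0,0,-0.33],0.55]
    - [[-0.48,0.56,0.08],[0,0,-0.33],0.55]

```text
clock: 36.3
tool_pos: [430.1, -1.5, 125.6]
tool_rot: [-0.0, -0.368, 0.93, 0.0]
ft_force: [0.1, -1.1, 0.8]
gripper_width: 47.1
```

Emit:
carry_out:
  rows:
    - [[-0.49,0.54,0.07],[0,0,-0.33],0.55]
    - [[-0.5,0.54,0.07],[0,0,-0.33],0.55]
    - [[-0.51,0.53,0.07],[0,0,-0.33],0.55]
    - [[-0.53,0.51,0.08],[0,0,-0.33],0.55]
    - [[-0.53,0.5,0.07],[0,0,-0.33],0.55]
    - [[-0.55,0.49,0.07],[0,0,-0.33],0.55]
    - [[-0.56,0.48,0.08],[0,0,-0.33],0.55]
    - [[-0.57,0.46,0.07],[0,0,-0.33],0.55]
    - [[-0.58,0.45,0.07],[0,0,-0.33],0.55]
    - [[-0.59,0.44,0.07],[0,0,-0.33],0.55]

```text
clock: 37.3
tool_pos: [424.9, 181.8, 107.5]
tool_rot: [-0.001, -0.473, 0.881, 0.0]
ft_force: [-0.9, -1.6, -0.2]
gripper_width: 47.2
```

Emit:
carry_out:
  rows:
    - [[-0.61,0.42,0.08],[0,0,-0.33],0.55]
    - [[-0.61,0.41,0.07],[0,0,-0.33],0.55]
    - [[-0.62,0.39,0.07],[0,0,-0.33],0.55]
    - [[-0.62,0.38,0.07],[0,0,-0.33],0.55]
    - [[0,0,0],[0,0,0],0.55]
    - [[0,0,0],[0,0,0],0.55]
    - [[0,0,0],[0,0,0],0.55]
    - [[0,0,0],[0,0,0],0.55]
    - [[0,0,0],[0,0,0],0.55]
    - [[0,0,0],[0,0,0],0.55]

```text
clock: 38.3
tool_pos: [423.8, 254.1, 101.4]
tool_rot: [0.0, -0.513, 0.859, -0.0]
ft_force: [0.2, -0.5, 0.8]
gripper_width: 46.8
```

Run:
```python
from h import *
plan((422,255,0),241.9,8)
c=optics.calibration('wrist')
b=optics.get_image('wrist')[:,:,::-1].copy()
q,f=fitheld(b,c,(422,255,0),np.radians(61.9),34,12);print(q,f)
o=disc_outline(c,(422,255),np.radians(61.9),34,12)
cv2.polylines(b,[(o+.5).astype(np.int32)],True,(0,0,255),1)
cv2.imwrite('pics/w21.png',b)
```

```text
at [423.8 254.1 101.4] yaw -118.3 tilt deg 0.01 F [ 0.2 -0.5  0.8] w 46.8 t 38.3
row x8: [0.001, 0.01, 0.507] [0, 0, np.float64(-0.007)]
[-7.09929093e-01  1.45808248e+00  1.23479386e+01  1.19202538e-02] -118.17566680908203
```

View pics/w21.png

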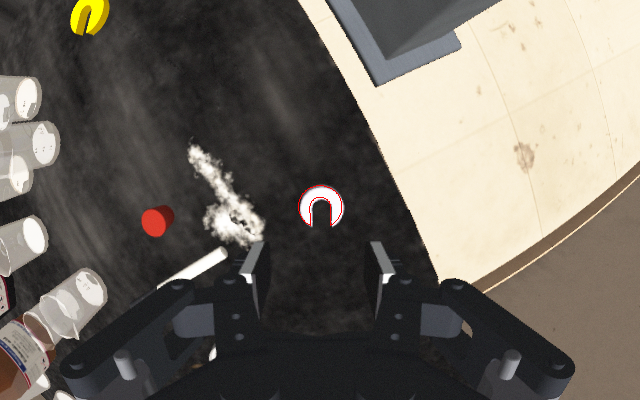

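Emit:
carry_out:
  rows:
    - [[-0.004,0.016,0.6],[0,0,0],0.55]
    - [[-0.004,0.016,0.6],[0,0,0],0.55]
    - [[-0.004,0.016,0.6],[0,0,0],0.55]
    - [[-0.004,0.016,0.6],[0,0,0],0.55]
    - [[-0.004,0.016,0.6],[0,0,0],0.55]
    - [[-0.004,0.016,0.5],[0,0,0],0.55]
    - [[0,0,0.3],[0,0,0],0.55]
    - [[0,0,0.2],[0,0,0],0.5]
    - [[0,0,0],[0,0,0],0.5]
    - [[0,0,0],[0,0,0],0.5]

```text
clock: 39.35
tool_pos: [422.3, 256.2, 1.7]
tool_rot: [0.0, -0.513, 0.858, -0.0]
ft_force: [-0.2, -0.4, 0.3]
gripper_width: 42.6
```

Emit:
carry_out:
  rows:
    - [[0,0,0.02],[0,0,0],0.42]
    - [[0,0,0],[0,0,0],0.3]
    - [[0,0,0],[0,0,0],0.3]
    - [[0,0,0],[0,0,0],0.3]
    - [[0,0,0],[0,0,0],0.3]
    - [[0,0,0],[0,0,0],0.3]
    - [[0,0,0],[0,0,0],0.3]
    - [[0,0,0],[0,0,0],0.3]
    - [[0,0,0],[0,0,0],0.3]
    - [[0,0,0],[0,0,0],0.3]

```text
clock: 40.35
tool_pos: [422.5, 256.3, 1.7]
tool_rot: [0.001, -0.513, 0.858, -0.0]
ft_force: [-1.5, -0.2, 4.8]
gripper_width: 31.3
```

Emit:
carry_out:
  rows:
    - [[0,0,-0.1],[0,0,0],0.3]
    - [[0,0,-0.4],[0,0,0],0.3]
    - [[0,0,-0.7],[0,0,0],0.3]
    - [[0,0,-0.7],[0,0,0],0.3]
    - [[0,0,-0.7],[0,0,0],0.3]
    - [[0,0,-0.7],[0,0,0],0.3]
    - [[0,0,-0.7],[0,0,0],0.3]
    - [[0,0,-0.7],[0,0,0],0.3]
    - [[0,0,-0.2],[0,0,0],0.3]
    - [[0,0,0],[0,0,0],0.3]

```text
clock: 41.35
tool_pos: [422.4, 256.3, 124.2]
tool_rot: [0.001, -0.513, 0.858, -0.0]
ft_force: [-0.1, 1.1, -0.9]
gripper_width: 31.3
```

```bash
python3 held.py 34 62 11 pics/w22.png
python3 - <<'E'
from h import *
rows((435.6,-185.8,122),280,24,0.3)
E
```

```text
p [422.4 256.3 124.2] world off [0.48 0.71] top above TCP 7.75 yaw 61.6 score -110.68868255615234
tool off x,y [-0.85 -0.09]
at [421.9 256.1 123.2] yaw -118.3 t 41.4
[[[0.64, -0.37, 0.0], [0, 0, -0.4], 0.3], [[0.65, -0.35, 0.0], [0, 0, -0.4], 0.3], [[0.65, -0.33, 0.01], [0, 0, -0.4], 0.3], [[0.67, -0.32, -0.0], [0, 0, -0.4], 0.3], [[0.67, -0.29, 0.0], [0, 0, -0.4], 0.3], [[0.69, -0.28, 0.0], [0, 0, -0.4], 0.3], [[0.69, -0.26, 0.0], [0, 0, -0.4], 0.3], [[0.7, -0.23, 0.01], [0, 0, -0.4], 0.3], [[0.7, -0.22, -0.0], [0, 0, -0.4], 0.3], [[0.71, -0.2, 0.0], [0, 0, -0.4], 0.3]]
[[[0.71, -0.18, 0.0], [0, 0, -0.4], 0.3], [[0.72, -0.16, 0.0], [0, 0, -0.4], 0.3], [[0.73, -0.14, 0.01], [0, 0, -0.4], 0.3], [[0.73, -0.12, -0.0], [0, 0, -0.4], 0.3], [[0.73, -0.09, 0.0], [0, 0, -0.4], 0.3], [[0.73, -0.08, 0.0], [0, 0, -0.4], 0.3], [[0.73, -0.06, 0.01], [0, 0, -0.4], 0.3], [[0.74, -0.04, -0.0], [0, 0, -0.4], 0.3], [[0.74, -0.01, -0.0], [0, 0, -0.4], 0.3], [[0.73, 0.0, 0.0], [0, 0, -0.4], 0.3]]
[[[0.74, 0.03, 0.0], [0, 0, -0.4], 0.3], [[0.73, 0.04, 0.01], [0, 0, -0.4], 0.3], [[0.74, 0.07, -0.0], [0, 0, -0.4], 0.3], [[0.73, 0.09, -0.0], [0, 0, -0.4], 0.3]]
end [ 435.5 -185.8  122. ] -79.9
```

View pics/w22.png

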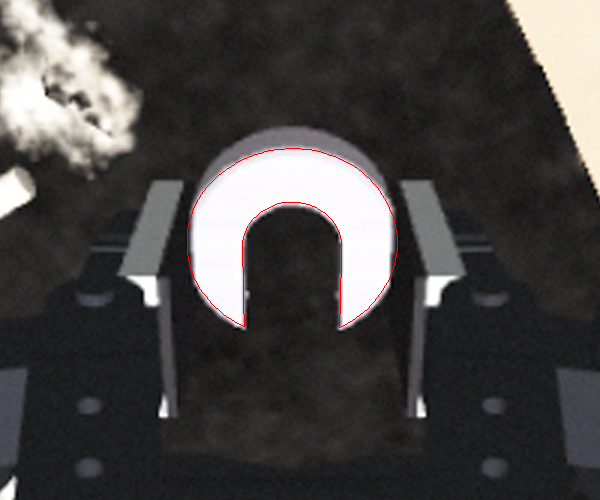

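Emit:
carry_out:
  rows:
    - [[0.64,-0.37,0],[0,0,-0.4],0.3]
    - [[0.65,-0.35,0],[0,0,-0.4],0.3]
    - [[0.65,-0.33,0],[0,0,-0.4],0.3]
    - [[0.67,-0.32,0],[0,0,-0.4],0.3]
    - [[0.67,-0.29,0],[0,0,-0.4],0.3]
    - [[0.69,-0.28,0],[0,0,-0.4],0.3]
    - [[0.69,-0.26,0],[0,0,-0.4],0.3]
    - [[0.7,-0.23,0],[0,0,-0.4],0.3]
    - [[0.7,-0.22,0],[0,0,-0.4],0.3]
    - [[0.71,-0.2,0],[0,0,-0.4],0.3]

```text
clock: 42.4
tool_pos: [426.8, 71.3, 122.1]
tool_rot: [-0.001, -0.628, 0.778, 0.001]
ft_force: [-0.4, -0.1, -0.8]
gripper_width: 31.6
```

Emit:
carry_out:
  rows:
    - [[0.71,-0.18,0],[0,0,-0.4],0.3]
    - [[0.72,-0.16,0],[0,0,-0.4],0.3]
    - [[0.73,-0.14,0],[0,0,-0.4],0.3]
    - [[0.73,-0.12,0],[0,0,-0.4],0.3]
    - [[0.73,-0.09,0],[0,0,-0.4],0.3]
    - [[0.73,-0.08,0],[0,0,-0.4],0.3]
    - [[0.73,-0.06,0],[0,0,-0.4],0.3]
    - [[0.74,-0.04,0],[0,0,-0.4],0.3]
    - [[0.74,-0.01,0],[0,0,-0.4],0.3]
    - [[0.73,0,0],[0,0,-0.4],0.3]

```text
clock: 43.4
tool_pos: [432.7, -112.5, 122.1]
tool_rot: [0.0, 0.73, -0.683, -0.001]
ft_force: [-0.4, 0.1, -0.0]
gripper_width: 31.3
```

Emit:
carry_out:
  rows:
    - [[0.74,0.03,0],[0,0,-0.4],0.3]
    - [[0.73,0.04,0],[0,0,-0.4],0.3]
    - [[0.74,0.07,0],[0,0,-0.4],0.3]
    - [[0.77,0.09,0],[0,0,-0.4],0.3]
    - [[0,0,0.4],[0,0,0],0.3]
    - [[0,0,0.4],[0,0,0],0.3]
    - [[0,0,0.4],[0,0,0],0.3]
    - [[0,0,0],[0,0,0],0.3]
    - [[0,0,0],[0,0,0],0.3]
    - [[0,0,0],[0,0,0],0.3]

```text
clock: 44.4
tool_pos: [435.8, -186.6, 93.7]
tool_rot: [0.0, 0.767, -0.642, 0.0]
ft_force: [0.5, 0.4, -0.6]
gripper_width: 31.5
```

```bash
python3 - <<'E'
from h import *
from scipy.optimize import least_squares
s=monitor.sense();c=optics.calibration('wrist')
b=optics.get_image('wrist')[:,:,::-1].copy();im=b.max(2)
u0,v0=wproj(c,(436,-186,8));pts=[]
for a in np.radians(np.arange(185,356,5)):
    for r in np.arange(90,20,-.2):
        u,v=u0+r*np.cos(a),v0+r*np.sin(a)
        if 0<=u<639.5 and 0<=v<399.5 and im[int(v+.5),int(u+.5)]>150: pts.append((u,v));break
P=np.array([wray(c,q,8)[:2] for q in pts])
f=lambda x:np.hypot(P[:,0]-x[0],P[:,1]-x[1])-40
r=least_squares(f,[436,-186],loss='soft_l1');print('pan',r.x,np.median(np.abs(r.fun)),len(P))
cv2.imwrite('pics/w23.png',cv2.resize(b[150:350,220:420],None,fx=3,fy=3,interpolation=cv2.INTER_CUBIC))
plan((435.7,-186.6,50),280,10)
E
python3 held.py 34 100 9 pics/w23b.png
```

```text
pan [ 435.79105709 -185.34711645] 0.20204600700311204 35
at [ 435.9 -186.8   93.8] yaw -79.8 tilt deg 0.05 F [-0.5  0.4 -0.8] w 31.4 t 44.45
row x10: [-0.001, 0.001, 0.175] [0, 0, np.float64(0.004)]
p [ 435.9 -186.8   93.8] world off [0.58 1.56] top above TCP 6.34 yaw 100.0 score -93.04631042480469
tool off x,y [-1.43 -0.85]
```

View pics/w23.png

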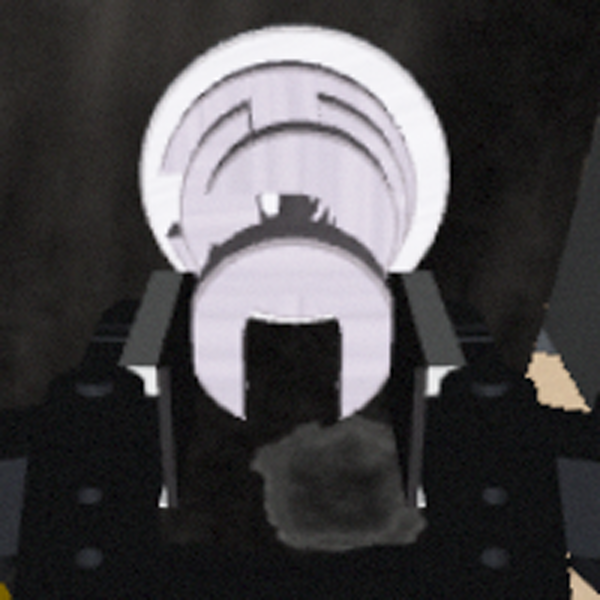

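Emit:
carry_out:
  rows:
    - [[0,0.025,0],[0,0,0],0.3]
    - [[0,0,0.2],[0,0,0],0.3]
    - [[0,0,0.3],[0,0,0],0.3]
    - [[0,0,0.3],[0,0,0],0.3]
    - [[0,0,0.3],[0,0,0],0.3]
    - [[0,0,0.3],[0,0,0],0.3]
    - [[0,0,0.2],[0,0,0],0.3]
    - [[0,0,0.07],[0,0,0],0.3]
    - [[0,0,0],[0,0,0],0.3]
    - [[0,0,0],[0,0,0],0.3]

```text
clock: 45.5
tool_pos: [435.2, -187.0, 51.8]
tool_rot: [0.0, 0.767, -0.642, 0.0]
ft_force: [-0.2, 0.2, -0.1]
gripper_width: 31.6
```

Run:
```python
from h import *
b=optics.get_image('wrist')[:,:,::-1].copy()
cv2.imwrite('pics/w24.png',cv2.resize(b[150:350,220:420],None,fx=3,fy=3,interpolation=cv2.INTER_CUBIC))
plan((435.7,-186.6,46),280,10)
```

```text
at [ 435.2 -187.1   51.9] yaw -79.9 tilt deg 0.04 F [ 0.5  0.5 -1.6] w 31.3 t 45.55
row x10: [-0.002, -0.002, 0.024] [0, 0, np.float64(0.003)]
```

View pics/w24.png

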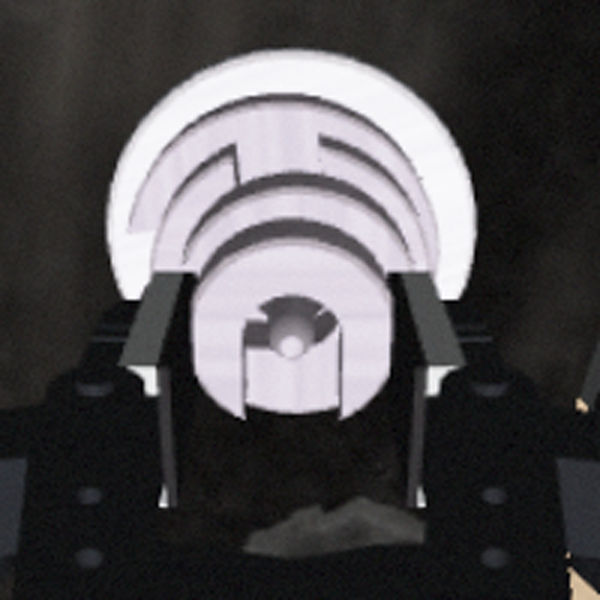

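Emit:
carry_out:
  rows:
    - [[0,0,0.08],[0,0,0],0.3]
    - [[0,0,0.06],[0,0,0],0.3]
    - [[0,0,0.04],[0,0,0],0.3]
    - [[0,0,0.02],[0,0,0],0.3]
    - [[0,0,0],[0,0,0],0.3]
    - [[0,0,0],[0,0,0],0.3]
    - [[0,0,0],[0,0,0],0.3]
    - [[0,0,0],[0,0,0],0.3]
    - [[0,0,0],[0,0,0],0.3]
    - [[0,0,0],[0,0,0],0.3]

```text
clock: 46.55
tool_pos: [435.0, -186.9, 46.6]
tool_rot: [0.0, 0.767, -0.642, 0.0]
ft_force: [0.2, -0.3, -0.8]
gripper_width: 31.0
```

Emit:
carry_out:
  rows:
    - [[0,0,0.02],[0,0,0],0.3]
    - [[0,0,0],[0,0,0],0.3]
    - [[0,0,0.02],[0,0,0],0.3]
    - [[0,0,0],[0,0,0],0.3]
    - [[0,0,0],[0,0,0],0.3]
    - [[0,0,0],[0,0,0],0.3]
    - [[0,0,0],[0,0,0],0.3]
    - [[0,0,0],[0,0,0],0.3]
    - [[0,0,0],[0,0,0],0.3]
    - [[0,0,0],[0,0,0],0.3]

```text
clock: 47.55
tool_pos: [435.1, -186.9, 45.7]
tool_rot: [0.0, 0.767, -0.642, 0.0]
ft_force: [-2.7, 1.5, 5.0]
gripper_width: 31.6
```

Light contact (5 N up). I'll release, lift and move clear.

Emit:
carry_out:
  rows:
    - [[0,0,0],[0,0,0],0.4]
    - [[0,0,0],[0,0,0],0.5]
    - [[0,0,0],[0,0,0],0.5]
    - [[0,0,0],[0,0,0],0.5]
    - [[0,0,-0.2],[0,0,0],0.5]
    - [[0,0,-0.5],[0,0,0],0.5]
    - [[0,0,-1],[0,0,0],0.5]
    - [[0,0,-1],[0,0,0],0.5]
    - [[0,0,-1],[0,0,0],0.5]
    - [[0,0,0],[0,0,0],0.5]

```text
clock: 48.55
tool_pos: [436.7, -188.3, 142.8]
tool_rot: [-0.0, 0.767, -0.642, 0.003]
ft_force: [-0.2, 0.3, 0.8]
gripper_width: 42.9
```

Emit:
carry_out:
  rows:
    - [[-0.5,0,-0.8],[0,0,0],0.5]
    - [[-0.5,0,-0.8],[0,0,0],0.5]
    - [[-0.5,0,-0.8],[0,0,0],0.5]
    - [[-0.5,0,0],[0,0,0],0.5]
    - [[-0.5,0,0],[0,0,0],0.5]
    - [[-0.5,0,0],[0,0,0],0.5]
    - [[0,0,0],[0,0,0],0.5]
    - [[0,0,0],[0,0,0],0.5]
    - [[0,0,0],[0,0,0],0.5]
    - [[0,0,0],[0,0,0],0.5]

```text
clock: 49.55
tool_pos: [421.8, -113.4, 197.8]
tool_rot: [0.0, 0.767, -0.642, -0.0]
ft_force: [0.2, -0.6, 0.5]
gripper_width: 42.7
```

Run:
```python
from h import *
c=optics.calibration('wrist')
b=optics.get_image('wrist')[:,:,::-1].copy()
u,v=wproj(c,(435.7,-185.8,30)).astype(int)
a=cv2.resize(b[max(v-50,0):v+50,u-50:u+50],(400,400),interpolation=cv2.INTER_CUBIC)
s=optics.get_image('scene')[:,:,::-1]
cs=optics.calibration('scene');u,v=proj(cs,(435.7,-185.8,30)).astype(int);print(u,v)
d=cv2.resize(s[v-40:v+40,u-40:u+40],(400,400),interpolation=cv2.INTER_CUBIC)
cv2.imwrite('pics/end.png',np.hstack([a,d]))
cv2.imwrite('pics/top_end.png',optics.get_image('top')[:,:,::-1])
print(monitor.sense()['tool_pos'],monitor.sense()['clock'])
```

```text
400 178
[ 421.80031586 -113.34231264  197.95768968] 49.7
```

View pics/end.png

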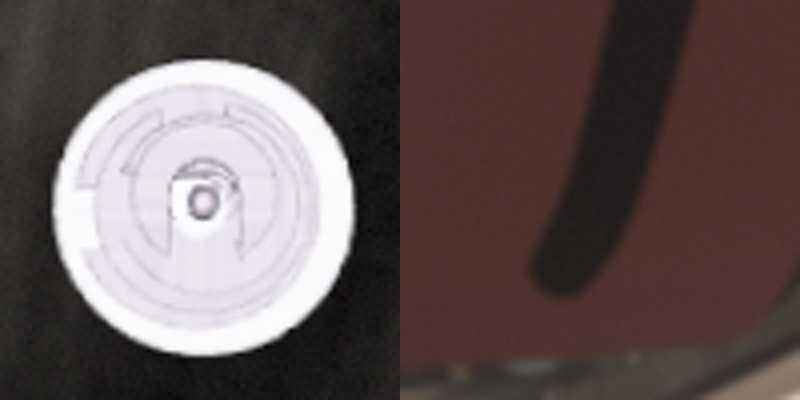

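View pics/top_end.png

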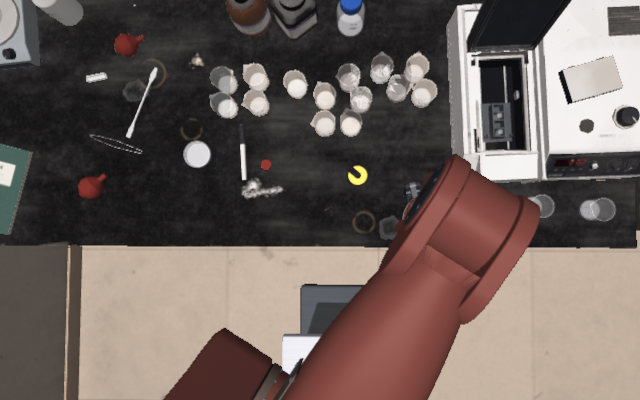

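Emit:
carry_out:
  rows:
    - [[-0.8,0,0],[0,0,0],0.5]
    - [[-0.8,0,0],[0,0,0],0.5]
    - [[-0.8,0,0],[0,0,0],0.5]
    - [[-0.8,0,0],[0,0,0],0.5]
    - [[-0.8,0,0],[0,0,0],0.5]
    - [[-0.8,0,0],[0,0,0],0.5]
    - [[-0.8,0,0],[0,0,0],0.5]
    - [[-0.8,0,0],[0,0,0],0.5]
    - [[-0.8,0,0],[0,0,0],0.5]
    - [[-0.6,0,0],[0,0,0],0.5]

```text
clock: 50.7
tool_pos: [387.3, 79.7, 198.1]
tool_rot: [-0.0, 0.767, -0.642, 0.0]
ft_force: [0.2, 0.9, 0.1]
gripper_width: 42.6
```

Emit:
carry_out:
  rows:
    - [[-0.6,0,0],[0,0,0],0.5]
    - [[-0.6,0,0],[0,0,0],0.5]
    - [[-0.6,0,0],[0,0,0],0.5]
    - [[-0.6,0,0],[0,0,0],0.5]
    - [[-0.6,0,0],[0,0,0],0.5]
    - [[-0.3,0,0],[0,0,0],0.5]
    - [[0,0,0],[0,0,0],0.5]
    - [[0,0,0],[0,0,0],0.5]
    - [[0,0,0],[0,0,0],0.5]
    - [[0,0,0],[0,0,0],0.5]

```text
clock: 51.7
tool_pos: [373.2, 159.6, 198.0]
tool_rot: [0.0, 0.766, -0.642, 0.0]
ft_force: [0.1, 0.1, 0.8]
gripper_width: 42.6
```

Run:
```python
from h import *
t=optics.get_image('top')[:,:,::-1]
a=cv2.resize(t[190:240,408:458],(400,400),interpolation=cv2.INTER_CUBIC)
s=optics.get_image('scene')[:,:,::-1]
d=cv2.resize(s[145:210,368:433],(400,400),interpolation=cv2.INTER_CUBIC)
cv2.imwrite('pics/end2.png',np.hstack([a,d]))
c=optics.calibration('top')
for z,D in [(8,80),(20,64),(32,54),(44,44),(56,34)]: print(z,(proj(c,(436,-186.3,z))-[408,190])*8)
print(monitor.sense()['tool_pos'],monitor.sense()['clock'])
```

```text
8 [181.98069176 188.60383224]
20 [189.3427032  188.22336049]
32 [196.86033549 187.83484619]
44 [204.53857568 187.4380316 ]
56 [212.38262622 187.03264788]
[373.1200392  159.73601457 198.02512888] 51.8
```

View pics/end2.png

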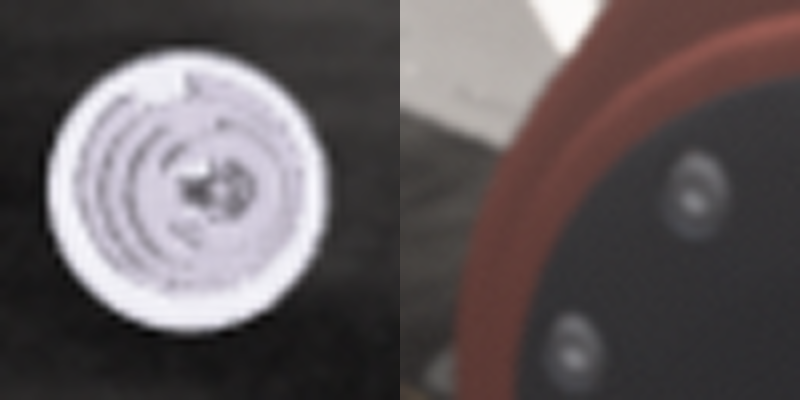

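```bash
python3 -c "
from rig import sign_off
print(sign_off())"
```

```text
the job is handed in; nothing more can be done
None
```

All four masses are on the hanger stem, 64, 54, 44 and 34 mm from the pan upward, and I handed the job in at about 52 s. The sign-off gives no verdict.

- **Placing:** I set the slots at about 15°, -75°, 10° and 100°, so each lies 85–90° from the one below.
- **Last checks:** The final wrist and top pictures showed the stack concentric on the stem with the slots crossed. The arm was well clear, with only sensor noise on the force reading. The smallest mass met the one below with its underside at about 44 mm, as it should with all the lower masses seated.
- **Bystanders:** The petri dish and the stopper look unmoved in a top picture taken after the last mass was released.
- **Not confirmed:** The scene camera was blocked by the arm, so I have no side view of each mass lying flat. That rests on the contact height and the concentric outlines. The wrist and top cameras disagreed by 1–2 mm; where they did, I went by what the wrist camera showed at the stem.

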